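Scan the board pallets and load them into the carrier

ROBOT

A 7-joint arm with a two-finger parallel gripper is mounted at the origin on a cart in front of the work surface, level with it; the furniture and walls round the work are solid. World frame = base frame: x ahead of the robot, y to its left, z up, the work surface at z = 0. Lengths are in m, angles in rad, forces in N, time in s.
With the tool pointing down it reaches from about 0.4 to 0.85 m from the base axis. Payload 10.4 kg.
Tool frame: the origin (TCP) lies midway between the tips of the shut fingers; the grasp point (between the pads) lies 19 mm behind it; z points along the fingers, y is the line along which they close (so a half turn about z gives the same grasp; the last joint's range is limited). The gripper opens to 87 mm and grips with 3 to 60 N. Pads are 19 mm wide; open, the fingers measure 117 mm over their backs; the gripper's body (75 mm by 190 mm) begins 51 mm behind the grasp point.
Start: joints at [-1.354, 0.332, -0.065, 1.46, 0.022, 1.35, -0.088], TCP at [0.148, 0.607, 0.223] pointing down, gripper open.
Joint ranges: [-2.6, 2.6], [-0.5, 2.12], [-1.47, 1.34], [0.16, 2.42], [-1.27, 4.41], [0.06, 2.06], [-2.6, 2.6]. Speed limits (rad/s): [2.22, 2.22, 2.79, 2.79, 3.14, 3.14, 3.14].

INTERFACE

Orientations are given as a unit quaternion [x, y, z, w].
In Python, from bench import r gives the robot as it stands.
- The arm moves only by the tool carry_out, never from a script. Its argument "steps" is a list that holds one entry, the list of rows, each a list of 6 numbers: the shift along the tool's x, y, z in cm, then the turn, a rotation vector about the tool's x, y, z in rad. In form: [[[dx, dy, dz, wx, wy, wz], ...]]. A call has 1 to 20 rows; each row is the pose to reach, as a shift and turn from the pose commanded when the call began, along the tool's axes at that moment; what a row does not reach only later rows make up. A row lasts 1/12 s, in which the tool goes at most 41.7 mm and 7.16 degrees, less where a joint would pass 70% of its speed; a pose out of reach is approached as far as the arm can. A call with a gripper value outside its range is refused whole. "hand" is the closure, from -1 (fully open) to 1 (shut), set as the call begins (left out, the last holds). The fingers move at their own pace and stop on an object; "squeeze" is the grip in N (left out, the last holds). Time passes only in rows, so rows that repeat a pose let the fingers close. It gives the time, the measured TCP pose, the force, the opening and the grip force at its end, in the units of the state.
- r.read_state(): the state, without advancing time (a new reading comes with each control period).
- r.camera(name): name is "side" or "top"; returns the picture (400x640x3 uint8, red, green, blue); there is no depth.
- r.camera_params(name): a dict with "fx", "fy", "cx", "cy" (pixels), "view" (4x4, takes a point from world to camera coordinates). Camera axes: x right, y up, looking along -z (the intrinsics and any distortion apply to the point x, -y, -z); pixel columns grow to the right and rows downward; lengths in m; the calibration is good to about 2 mm. A picture is of the moment at which its call begins. camera_params takes no time and is no camera call.
- r.close_job(): hands the job in; it is judged then, once.
The state is a dict: "time": time; "joint_positions": joint angles; "joint_vel": joint speeds; "joint_torque": joint torques, N m; "ee_pos": TCP position; "eef_rot": TCP orientation; "ft_force": force on the tool from outside, world axes, zero at the start; "torque": the same for the moment, N m; "width": finger opening in m; "grip_force": force on a finger pad.
Only numpy, scipy, OpenCV 4.12 (cv2) and the standard library are available. Lean on these libraries where they do the work, as an engineer would, in place of code of your own. Each camera call takes 0.05 s, during which the arm holds its last target. There are 200 camera calls.

TASK

Book in the boards on their pallets: first clear the brush off the label of the largest board's pallet and lay it in the steel tool tray, then take the scanner from its dock and scan the labels of the pallets that are there, from the one with the largest board to the one with the smallest, each where it lies on the bench: hold the window about 8 cm from the middle of the label, square to it and with the scan line straight across the bars, and keep it still for two seconds. When all are scanned, rest the scanner in the two forks of its dock again, the head the same way as before, pull the carrier's retainer bar back, set every pallet flat into a pocket with its label end at the retainer bar, and push the bar fully home over them. Do not shove the other things on the bench about, and do not bump the scanner hard against the pallets.

Things in the scene. Friction and masses are not known exactly. Their poses are not given: they have to be found in the camera images.
- mainboard: Loose pallet with the largest circuit board, 90x52 mm, filling the rear part of the pallet: black base plate 160 (x) x 60 (y) x 8 mm, about 0.15 kg, board on its rear (+x) part, parts up to 24 mm above the underside. An upright aluminium lifting tab stands across its middle. Origin: middle of the base's underside. x from label end to board end, y to its left, z up.
- mainboard_tab (a point): Grip point in that pallet's lifting tab, 40 mm above the underside and 15 mm in front (-x) of the base's middle. The tab is 10 mm thick along x, 40 mm wide along y, its top 50 mm above the underside. Grip it across its thickness (fingers closing along x); the pallet's mass is centred close to it.
- mainboard_label (a point): Middle of that pallet's bar-code label: white, 34 (x) x 50 (y) mm, flat on the base plate 43 mm in front (-x) of the tab, 8.5 mm above the underside, facing straight up (z). The bars run along x and stand side by side along y, so the scan line must lie along y (either way round).
- radio: Loose pallet with the middle-sized circuit board, 50x36 mm: black base plate 160 (x) x 60 (y) x 8 mm, about 0.15 kg, board on its rear (+x) part, parts up to 24 mm above the underside. An upright aluminium lifting tab stands across its middle. Origin: middle of the base's underside. x from label end to board end, y to its left, z up.
- radio_tab (a point): Grip point in that pallet's lifting tab, 40 mm above the underside and 15 mm in front (-x) of the base's middle. The tab is 10 mm thick along x, 40 mm wide along y, its top 50 mm above the underside. Grip it across its thickness (fingers closing along x); the pallet's mass is centred close to it.
- radio_label (a point): Middle of that pallet's bar-code label: white, 34 (x) x 50 (y) mm, flat on the base plate 43 mm in front (-x) of the tab, 8.5 mm above the underside, facing straight up (z). The bars run along x and stand side by side along y, so the scan line must lie along y (either way round).
- relay: Loose pallet with the smallest circuit board, 40x28 mm: black base plate 160 (x) x 60 (y) x 8 mm, about 0.15 kg, board on its rear (+x) part, parts up to 24 mm above the underside. An upright aluminium lifting tab stands across its middle. Origin: middle of the base's underside. x from label end to board end, y to its left, z up.
- relay_tab (a point): Grip point in that pallet's lifting tab, 40 mm above the underside and 15 mm in front (-x) of the base's middle. The tab is 10 mm thick along x, 40 mm wide along y, its top 50 mm above the underside. Grip it across its thickness (fingers closing along x); the pallet's mass is centred close to it.
- relay_label (a point): Middle of that pallet's bar-code label: white, 34 (x) x 50 (y) mm, flat on the base plate 43 mm in front (-x) of the tab, 8.5 mm above the underside, facing straight up (z). The bars run along x and stand side by side along y, so the scan line must lie along y (either way round).
- carrier: Grey tray fixed to the bench; three pockets side by side along y, each 170 (x) x 70 (y) mm inside, middles at x = 0, y = +75, 0, -75 mm of the origin (on the bench). Floor 4 mm thick, 5 mm walls; outer wall tops at 18 mm, dividers 12 mm. Each takes any one pallet, 5 mm to spare all round, label end to the retainer (-x). Reaches from x = -114 to +90 mm.
- retainer (a joint): Retainer bar along the carrier's front (-x) edge: an aluminium strip 221 mm long (y), 26 mm deep, on guides 14.6 to 18.6 mm above the bench. Slides along the carrier's +x over the front ends of seated pallets (12 mm high there): 0 = pulled right back, pockets clear; 0.022 m = fully home, against its stop. Sliding friction 2 N; stays where left.
- retainer_grip (a point): Grip point in the retainer's black grip block, mounted at the middle of the bar: 10 mm thick along x, 44 mm wide along y, top 48.6 mm above the bench; the point is 37 mm above the bench. Pinch the block across its thickness, or push its -x face.
- scanner: Loose cordless hand scanner, 0.17 kg, 202 mm long: a handle bar along x, 150 mm long, 30 mm wide (y), 26 mm high (z), and a head at its +x end, 60 mm wide, that hangs down to 58 mm below the handle's axis. Origin on the handle's axis, 10 mm ahead (+x) of the grip point. Axes: x from handle to head, z up in the dock.
- scanner_grip (a point): Middle of the scanner's handle, where it is gripped across its 30 mm width; clear of the dock's forks by 37 mm to either side. The front of the head is 127 mm ahead (+x) of this point. Axes as the scanner's.
- scanner_window (a point): Middle of the scanner's window, 106.7 mm ahead (+x) of the grip point and 49.6 mm below it. z axis: out of the window along the beam, which points down and 20 degrees forward (away from the handle) when the handle is level; y axis: along the scan line, parallel to the scanner's y. It reads by itself: no trigger to pull.
- dock_seat (a point): Where the grip point lies when the scanner rests in its fixed dock, 73 mm above the bench. Dock: black base 186x84x10 mm and two upright grey forks 10 mm thick, centred 47 mm behind and 43 mm ahead of this point; they carry the handle's underside at 60 mm between ears 33 mm apart below, 43 mm at their tops 80 mm high. x axis: from handle to head of the docked scanner; z up.
- dock_window (a point): Where the middle of the scanner's window lies when the scanner rests in its dock.
- tool_tray: Shallow steel tray fixed to the bench, 96 (x) x 206 (y) mm, walls 3 mm thick and 15 mm high, floor 3 mm thick; origin on the bench under its middle. Tweezers 118 mm long, 10 mm high, are fixed in it along its +x side, 36 mm from the middle; the rest is free.
- brush_mid (a point): Black cleaning brush, lying on its back, bristles up, on the label of the pallet with the largest board. 170 mm long along y; solid body up to 22 mm wide (x) and 7 mm thick, bristle tuft at one end 23 mm high; 32 g. The point is the middle of the body, half-way up its 7 mm; grip it here across its width.
- wash_bottle: Bystander: white pump bottle, 66 mm in diameter, 137 mm high, standing loose. Origin at its foot.
- kapton_roll: Bystander: roll of amber tape lying flat, 62 mm in diameter, 19 mm high, loose. Origin at its underside.
- spool: Bystander: spool of solder, 53 mm in diameter, 36 mm high, standing loose. Origin at its underside.

How it is judged:
On the way, in this order (a step that is already met when the one before it is completed fails the run):
1. the brush lies in the tool tray, let go (x of brush_mid in the frame of tool_tray between -0.04 and 0.04 m and y of brush_mid in the frame of tool_tray between -0.03 and 0.03 m and z of brush_mid in the frame of tool_tray between 0 and 0.022 m and contact force between brush and the fingers below 0.1 N), for 0.3 s.
2. the large board's label is scanned on the bench: window 40-120 mm off, aimed within 12 mm of its middle, square and scan line across the bars within 12 degrees, still for 1.5 s (z of mainboard_label in the frame of scanner_window between 0.04 and 0.12 m and x of mainboard_label in the frame of scanner_window between -0.013 and 0.013 m and y of mainboard_label in the frame of scanner_window between -0.013 and 0.013 m and angle between the z axis of scanner_window and the z axis of mainboard_label, either way round below 0.22 rad and angle between the y axis of scanner_window and the y axis of mainboard_label, either way round below 0.22 rad and horizontal distance between mainboard_tab and carrier above 0.16 m), for 1.5 s.
3. the middle-sized board's label is scanned on the bench: window 40-120 mm off, aimed within 12 mm of its middle, square and scan line across the bars within 12 degrees, still for 1.5 s (z of radio_label in the frame of scanner_window between 0.04 and 0.12 m and x of radio_label in the frame of scanner_window between -0.013 and 0.013 m and y of radio_label in the frame of scanner_window between -0.013 and 0.013 m and angle between the z axis of scanner_window and the z axis of radio_label, either way round below 0.22 rad and angle between the y axis of scanner_window and the y axis of radio_label, either way round below 0.22 rad and horizontal distance between radio_tab and carrier above 0.16 m), for 1.5 s.
4. the small board's label is scanned on the bench: window 40-120 mm off, aimed within 12 mm of its middle, square and scan line across the bars within 12 degrees, still for 1.5 s (z of relay_label in the frame of scanner_window between 0.04 and 0.12 m and x of relay_label in the frame of scanner_window between -0.013 and 0.013 m and y of relay_label in the frame of scanner_window between -0.013 and 0.013 m and angle between the z axis of scanner_window and the z axis of relay_label, either way round below 0.22 rad and angle between the y axis of scanner_window and the y axis of relay_label, either way round below 0.22 rad and horizontal distance between relay_tab and carrier above 0.16 m), for 1.5 s.
At the end, for the whole second after the job is handed in: Every pallet present lies flat on a pocket floor of the carrier (within 5 mm, 4 degrees), label end at the retainer, which is home within 3.5 mm; the brush lies in the tool tray (middle within 40 mm across, 30 along); the scanner rests in its dock (grip point within 12 mm, window 16 mm of its seat) (x of brush_mid in the frame of tool_tray between -0.04 and 0.04 m and y of brush_mid in the frame of tool_tray between -0.03 and 0.03 m and z of brush_mid in the frame of tool_tray between 0 and 0.022 m and distance between scanner_grip and dock_seat below 0.012 m and distance between scanner_window and dock_window below 0.016 m and linear speed of each of scanner, mainboard, radio, relay below 0.02 m/s and value of joint retainer above 0.0185 m and x of mainboard_tab in the frame of carrier between -0.03 and 0.03 m and y of mainboard_tab in the frame of carrier between -0.09 and 0.09 m and x of each of mainboard_label, radio_label, relay_label in the frame of carrier below 0 m and z of each of mainboard_tab, radio_tab, relay_tab in the frame of carrier below 0.049 m and angle between each of mainboard_tab, radio_tab, relay_tab's own z axis and vertical below 0.07 rad and x of radio_tab in the frame of carrier between -0.03 and 0.03 m and y of radio_tab in the frame of carrier between -0.09 and 0.09 m and x of relay_tab in the frame of carrier between -0.03 and 0.03 m and y of relay_tab in the frame of carrier between -0.09 and 0.09 m); the robot touches nothing.
It fails at once if a bystander (wash bottle, tape roll, solder spool) is shoved more than 5 cm (distance of any of wash_bottle, kapton_roll, spool from where it was at the start of the episode above 0.05 m).
It fails at once if the scanner is bumped against a pallet with more than 20 N (contact force between scanner and mainboard above 20 N or contact force between scanner and radio above 20 N or contact force between scanner and relay above 20 N).
Of radio, relay only 1 to 2 are there at a start; the rules pass over those that are not, and their reading is None.
At some moment in a run one of radio, relay, brush may be knocked a few centimetres aside while the robot is not near it.
It also fails if it takes over 210 s, if anything falls off the work surface, if the arm or the gripper's body presses on something with over 40 N, if the wrist force passes 120 N, or if a joint passes its speed limit or range.

## Working session

There is one attempt and no reset: what is moved stays moved. The work goes in short steps, Python scripts to look and compute and a tool call to move; the robot and the scene stay as the last step left them, time stands still between calls to the robot, and variables do not carry over. Pictures are saved under pics/ and viewed, at most 14 in all, crops included, and the job is handed in when it is done.

Besides the shell and the picture viewer there is one more tool, called after "Call:" as name(argument=value, ...), one argument or row to a line, values as JSON. carry_out: Moves the arm, as the interface text tells. Its arguments: {"type":"object","properties":{"steps":{"type":"array","items":{"type":"array","items":{"type":"array","items":{"type":"number"}}}},"hand":{"type":"number"},"squeeze":{"type":"number"}},"required":["steps"]}

```bash
ls; mkdir -p pics
python3 - <<'E'
from bench import r
import cv2,numpy as np
s=r.read_state();print(s)
for n in("top","side"):
    im=r.camera(n);cv2.imwrite(f"pics/{n}0.png",im[:,:,::-1]);p=r.camera_params(n);print(n,p)
E
```

```text
pics
{'time': 0.0, 'joint_positions': array([-1.35362098,  0.33287463, -0.06468341,  1.46091455,  0.02162524,
        1.34987862, -0.0884692 ]), 'joint_vel': array([-0.00173416,  0.00018099, -0.00040963, -0.00068532,  0.0004611 ,
        0.00021433, -0.00041798]), 'joint_torque': array([ 3.07373721e-04, -6.23260617e+01,  2.47969961e-02, -3.89893520e+01,
       -6.13174983e-02,  3.98454443e-02,  1.65325987e-04]), 'ee_pos': array([0.14836304, 0.60675693, 0.22176496]), 'eef_rot': array([ 1.19580260e-01,  9.92824298e-01, -6.88558365e-04, -3.65417448e-05]), 'ft_force': array([ 0.23413136,  0.65226   , -0.0659153 ]), 'torque': array([0.00393628, 0.06875022, 0.00415775]), 'grip_force': 0.0, 'width': 0.08713579849785263}
top {'fx': 442.94412308684207, 'fy': 442.94412308684207, 'cx': 321.17002069576836, 'cy': 194.4646478688385, 'view': array([[-9.53086298e-04, -9.99995089e-01,  2.98573133e-03,
        -2.66758148e-03],
       [ 9.85998015e-01, -4.41853351e-04,  1.66756470e-01,
        -5.41234880e-01],
       [-1.66754331e-01,  3.10285847e-03,  9.85993593e-01,
        -1.10157138e+00],
       [ 0.00000000e+00,  0.00000000e+00,  0.00000000e+00,
         1.00000000e+00]])}
side {'fx': 419.96057270752243, 'fy': 419.96057270752243, 'cx': 321.6744002867242, 'cy': 201.51751995674874, 'view': array([[ 0.99895703,  0.04055773,  0.02097421, -0.52849795],
       [-0.04240105,  0.65355999,  0.75568611, -0.02902329],
       [ 0.01694101, -0.75578728,  0.65459804, -1.28854506],
       [ 0.        ,  0.        ,  0.        ,  1.        ]])}
```

View pics/top0.png

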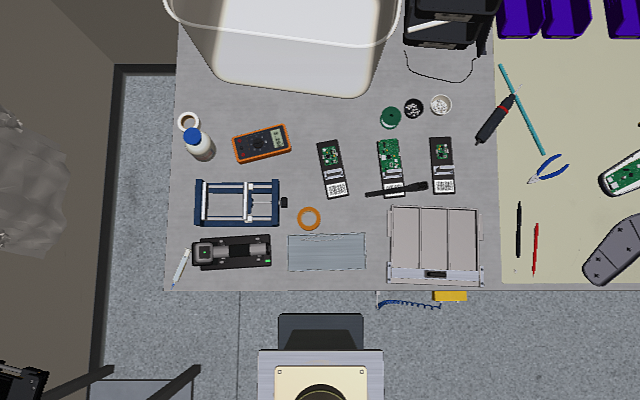

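View pics/side0.png

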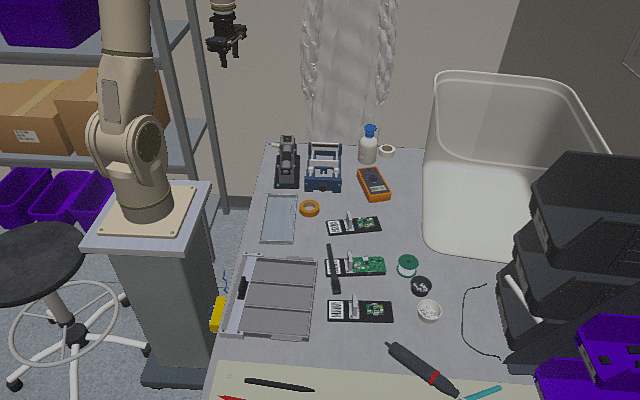

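The top view shows the carrier at about (435,245), the tool tray at (327,252) and the dock with scanner at (232,251). The pallets are at (333,168) middle-sized or small, (390,167) largest with the brush, and (443,165). I'll zoom in on these.

```bash
cat > h.py <<'E'
from bench import r
import cv2,numpy as np
from scipy.spatial.transform import Rotation as R
def ray(n,uv,z):
    p=r.camera_params(n);V=p["view"];d=np.array([(uv[0]-p["cx"])/p["fx"],-(uv[1]-p["cy"])/p["fy"],-1.])
    o=-V[:3,:3].T@V[:3,3];w=V[:3,:3].T@d
    return o+w*(z-o[2])/w[2]
def proj(n,P):
    p=r.camera_params(n);q=p["view"][:3,:3]@np.asarray(P)+p["view"][:3,3]
    return np.array([p["cx"]+p["fx"]*q[0]/-q[2],p["cy"]-p["fy"]*q[1]/-q[2]])
def crop(n,f,x0,y0,x1,y1,s,im=None):
    im=r.camera(n) if im is None else im
    c=cv2.resize(im[y0:y1,x0:x1],None,fx=s,fy=s,interpolation=cv2.INTER_CUBIC)
    cv2.imwrite(f,c[:,:,::-1]);return im
def delta(P,Rw=None):
    "shift cm in tool axes and rotvec from the current pose to world pos P, rotation Rw"
    s=r.read_state();T=R.from_quat(s["eef_rot"])
    d=T.inv().apply(np.asarray(P)-s["ee_pos"])*100
    w=np.zeros(3) if Rw is None else (T.inv()*Rw).as_rotvec()
    return np.round(d,2),np.round(w,3)
E
python3 - <<'E'
from h import *
t=cv2.imread("pics/top0.png")[:,:,::-1]
crop("top","pics/c1.png",300,125,480,290,4.4 and 3.6,t)
crop("top","pics/c2.png",180,190,380,280,4,t)
# white labels
hsv=cv2.cvtColor(np.ascontiguousarray(t),cv2.COLOR_RGB2HSV)
for nm,m in(("white",cv2.inRange(hsv,(0,0,200),(180,60,255))),("tray",cv2.inRange(hsv,(90,20,100),(125,120,255))),("amber",cv2.inRange(hsv,(10,150,120),(25,255,255)))):
    c,_=cv2.findContours(m,cv2.RETR_EXTERNAL,cv2.CHAIN_APPROX_SIMPLE)
    for k in c:
        if cv2.contourArea(k)>40:
            b=cv2.minAreaRect(k)
            if 280<b[0][0]<490 and 120<b[0][1]<295: print(nm,np.round(b[0],1),np.round(b[1],1),round(b[2],1),ray("top",b[0],.0085).round(4))
E
```

```text
tray [401.5 294.5] [ 7. 21.] 90.0 [ 0.2859 -0.2099  0.0085]
tray [432.5 271.1] [91.4 16. ] 1.5 [ 0.3453 -0.2925  0.0085]
tray [326.1 251.5] [36.7 78.3] 88.5 [ 0.3961 -0.0158  0.0085]
amber [308. 218.] [22. 22.] 90.0 [0.4842 0.0318 0.0085]
```

View pics/c1.png

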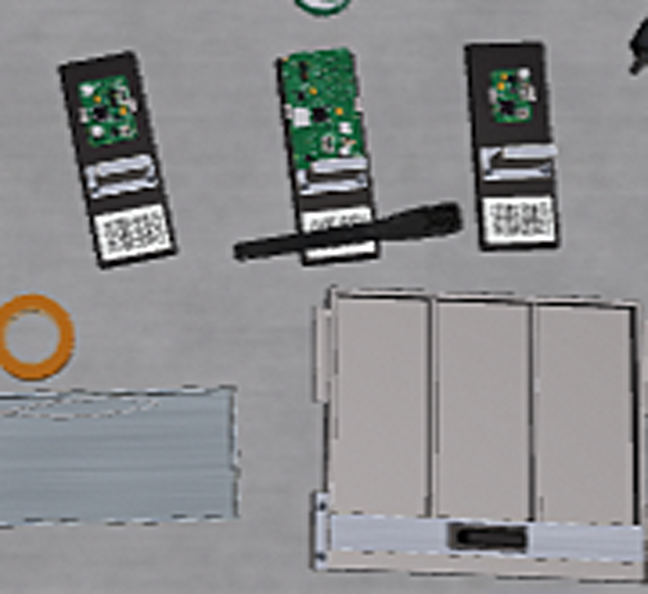

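View pics/c2.png

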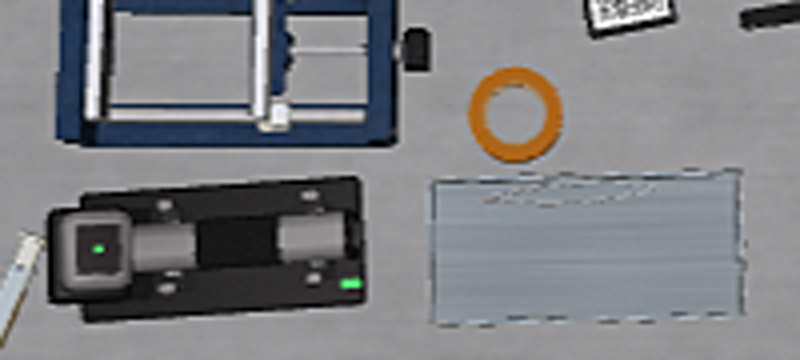

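The crops show the mainboard in the middle, with the brush across its label and the tuft toward -y. The radio is on the left and the relay on the right. The retainer is partly forward, and the scanner head points toward +y. Next I'll turn these corners into positions.

Run:
```python
from h import *
C1=lambda c:(np.array(c)+.5)/3.6-.5+[300,125]
C2=lambda c:(np.array(c)+.5)/4-.5+[180,190]
def P(f,c,z):return ray("top",f(c),z)
for nm,q in dict(radio=[(58,66),(133,53),(177,253),(100,267)],main=[(276,58),(352,48),(380,257),(303,265)],relay=[(464,44),(543,42),(558,246),(480,250)]).items():
    zt=.0097 if nm=="main" else .008
    a=[P(C1,c,zt if i<2 else .008)[:2] for i,c in enumerate(q)]
    ax=(a[0]+a[1]-a[2]-a[3])/2;L=np.linalg.norm(ax);u=ax/L
    m=sum(a)/4;print(nm,"mid",m.round(4),"L",L.round(4),"W",np.linalg.norm(a[0]-a[1]).round(4),"yaw",np.degrees(np.arctan2(u[1],u[0])).round(1),"tab",(m-.015*u).round(4),"label",(m-.058*u).round(4))
a,b=P(C1,(238,252),.02),P(C1,(460,218),.02);d=(b-a);print("brush",((a+b)/2).round(4),np.linalg.norm(d).round(3),np.degrees(np.arctan2(d[1],d[0])).round(1),a,b)
t=[P(C2,c,.015) for c in((432,178),(743,172),(743,316),(434,325))];print("tray",(sum(t)/4).round(4),np.round(t,3).tolist())
for c,z in(((432,297),.012),((432,515),.012),((533,303),.012),((536,520),.012),((332,290),.018),((638,303),.018),((315,570),.0),((643,580),.0),((489,540),.0486),((330,515),.0186),((330,557),.0186)):print("car",c,P(C1,c,z).round(4))
# scanner handle top: z .086
for c in((197,240),(343,235),(135,245),(80,206),(360,178),(366,304),(82,320)):print("dock",c,P(C2,c,.086).round(4),P(C2,c,.01).round(4))
```

```text
radio mid [ 0.6181 -0.0327] L 0.1573 W 0.0578 yaw 11.5 tab [ 0.6034 -0.0357] label [ 0.5613 -0.0443]
main mid [ 0.62  -0.191] L 0.1604 W 0.0584 yaw 5.9 tab [ 0.6051 -0.1925] label [ 0.5623 -0.197 ]
relay mid [ 0.6291 -0.3295] L 0.1582 W 0.0602 yaw 1.6 tab [ 0.6141 -0.3299] label [ 0.5711 -0.3311]
brush [ 0.5577 -0.2034  0.02  ] 0.166 -81.2 [ 0.54501604 -0.12119535  0.02      ] [ 0.57041131 -0.28567908  0.02      ]
tray [ 0.396  -0.0173  0.015 ] [[0.441, 0.085, 0.015], [0.445, -0.119, 0.015], [0.352, -0.117, 0.015], [0.346, 0.082, 0.015]]
car (432, 297) [ 0.5126 -0.2646  0.012 ]
car (432, 515) [ 0.354  -0.2585  0.012 ]
car (533, 303) [ 0.5081 -0.3389  0.012 ]
car (536, 520) [ 0.3504 -0.3334  0.012 ]
car (332, 290) [ 0.517  -0.1899  0.018 ]
car (638, 303) [ 0.5073 -0.4142  0.018 ]
car (315, 570) [ 0.3149 -0.1749  0.    ]
car (643, 580) [ 0.3075 -0.4122  0.    ]
car (489, 540) [ 0.3367 -0.2895  0.0486]
car (330, 515) [ 0.3541 -0.1839  0.0186]
car (330, 557) [ 0.3245 -0.1831  0.0186]
dock (197, 240) [0.3978 0.2228 0.086 ] [0.4011 0.2382 0.01  ]
dock (343, 235) [0.4007 0.1337 0.086 ] [0.4043 0.1429 0.01  ]
dock (135, 245) [0.3948 0.2605 0.086 ] [0.3979 0.2786 0.01  ]
dock (80, 206) [0.4185 0.2951 0.086 ] [0.4233 0.3156 0.01  ]
dock (360, 178) [0.4355 0.1239 0.086 ] [0.4415 0.1325 0.01  ]
dock (366, 304) [0.3591 0.1188 0.086 ] [0.3597 0.1271 0.01  ]
dock (82, 320) [0.3496 0.2908 0.086 ] [0.3496 0.311  0.01  ]
```

```bash
cat >> h.py <<'E'
def down(a):
    a=np.radians(a);y=np.array([np.cos(a),np.sin(a),0]);z=np.array([0,0,-1.]);return R.from_matrix(np.c_[np.cross(y,z),y,z])
E
python3 - <<'E'
from h import *
C1=lambda c:(np.array(c)+.5)/3.6-.5+[300,125]
C2=lambda c:(np.array(c)+.5)/4-.5+[180,190]
a,b=ray("top",C1((236,252)),.0155),ray("top",C1((460,218)),.0155);m=(a+b)/2;print(m,np.linalg.norm(b-a))
f=[ray("top",C2(c),.08) for c in((165,205),(167,288),(308,195),(313,278))]
print("forks",np.round(f,4).tolist(),((f[0]+f[1])/2).round(4),((f[2]+f[3])/2).round(4))
print(delta([m[0],m[1],.12],down(8.8)))
E
```

```text
[ 0.55852244 -0.20349209  0.0155    ] 0.16854055110487415
forks [[0.4195, 0.2444, 0.08], [0.3689, 0.2413, 0.08], [0.4256, 0.1565, 0.08], [0.3749, 0.1522, 0.08]] [0.3942 0.2429 0.08  ] [0.4002 0.1543 0.08  ]
(array([-59.08, -68.95,  10.28]), array([-1.000e-03,  1.000e-03,  1.177e+00]))
```

Call:
carry_out(
  steps=[
    [[-29, -34, 2, 0, 0, 0.6], [-29, -34, 2, 0, 0, 0.6], [-29, -34, 2, 0, 0, 0.6], [-29, -34, 2, 0, 0, 0.6], [-29, -34, 2, 0, 0, 0.6], [-29, -34, 2, 0, 0, 0.6], [-29, -34, 2, 0, 0, 0.6], [-29, -34, 2, 0, 0, 0.6], [-29, -34, 2, 0, 0, 0.6], [-29, -34, 2, 0, 0, 0.6], [-59, -69, 4, 0, 0, 1.177], [-59, -69, 4, 0, 0, 1.177], [-59, -69, 4, 0, 0, 1.177], [-59, -69, 4, 0, 0, 1.177], [-59, -69, 4, 0, 0, 1.177], [-59, -69, 4, 0, 0, 1.177], [-59, -69, 4, 0, 0, 1.177], [-59, -69, 4, 0, 0, 1.177], [-59, -69, 4, 0, 0, 1.177], [-59, -69, 4, 0, 0, 1.177]],
  ],
  hand=0.13,
  squeeze=15,
)

```text
time: 1.77
ee_pos: [0.5242, -0.1378, 0.1858]
eef_rot: [0.65, 0.76, 0.0, 0.0]
ft_force: [0.7, 0.3, -0.1]
width: 0.0375
grip_force: 0.0
```

Run:
```python
from h import *
s=r.read_state();print(s["time"],s["ee_pos"],s["width"],s["joint_positions"].round(2),s["joint_vel"].round(2))
print(delta([.5585,-.2035,.0105],down(8.8)))
im=crop("side","pics/s1.png",300,190,420,340,4)
```

```text
1.7667 [ 0.52422424 -0.13784969  0.18584337] 0.037482325647774734 [-0.53  0.21  0.8   1.77 -0.16  1.23  0.47] [ 0.86  1.05  0.35 -0.76 -0.83  0.09  1.4 ]
(array([-7.01,  2.36, 17.54]), array([0.001, 0.   , 0.001]))
```

View pics/s1.png

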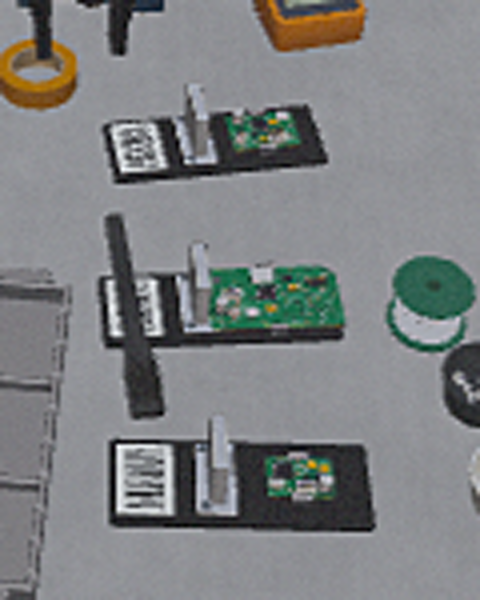

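The side view shows the brush still lying across the mainboard label (crop 115,215 to 150,415) with nothing knocked. I'll let the arm settle.

Call:
carry_out(
  steps=[
    [[0, 0, 0, 0, 0, 0], [0, 0, 0, 0, 0, 0], [0, 0, 0, 0, 0, 0]],
  ],
)

```text
time: 2.07
ee_pos: [0.5233, -0.1348, 0.1856]
eef_rot: [0.65, 0.76, 0.0, -0.001]
ft_force: [-0.6, 0.7, 0.1]
width: 0.0375
grip_force: 0.0
```

Run:
```python
from h import *
s=r.read_state();print(s["time"],s["ee_pos"],s["joint_vel"].round(2))
print(delta([.5585,-.2035,.0105],down(8.8)))
```

```text
2.0667 [ 0.52333622 -0.13480893  0.18556872] [-0.01 -0.02 -0.    0.    0.   -0.    0.  ]
(array([-7.35,  2.42, 17.5 ]), array([-0.   , -0.001,  0.002]))
```

Call:
carry_out(
  steps=[
    [[-7.35, 2.4, 6, 0, 0, 0], [-7.35, 2.4, 10, 0, 0, 0], [-7.35, 2.4, 13, 0, 0, 0], [-7.35, 2.4, 15, 0, 0, 0], [-7.35, 2.4, 16, 0, 0, 0], [-7.35, 2.4, 16.7, 0, 0, 0], [-7.35, 2.4, 17.2, 0, 0, 0], [-7.35, 2.4, 17.5, 0, 0, 0], [-7.35, 2.4, 17.5, 0, 0, 0], [-7.35, 2.4, 17.5, 0, 0, 0]],
  ],
)

```text
time: 2.9
ee_pos: [0.5597, -0.2045, 0.0124]
eef_rot: [0.65, 0.76, 0.001, 0.001]
ft_force: [-0.5, 0.3, 0.7]
width: 0.038
grip_force: 0.0
```

Call:
carry_out(
  steps=[
    [[0, 0, 0, 0, 0, 0], [0, 0, 0, 0, 0, 0], [0, 0, 0, 0, 0, 0], [0, 0, 0, 0, 0, 0], [0, 0, 0, 0, 0, 0], [0, 0, 0, 0, 0, 0]],
  ],
  hand=1,
  squeeze=10,
)

```text
time: 3.4
ee_pos: [0.5589, -0.205, 0.0111]
eef_rot: [0.651, 0.759, 0.0, 0.0]
ft_force: [0.3, 1.8, 4.3]
width: 0.0182
grip_force: 9.9
```

Run:
```python
from h import *
print(delta([.390,-.017,.1],down(1.4)))
```

```text
(array([ 21.17, -13.8 ,  -8.89]), array([ 0.001, -0.   ,  0.13 ]))
```

Call:
carry_out(
  steps=[
    [[0, 0, -1, 0, 0, 0], [0, 0, -3, 0, 0, 0], [0, 0, -6, 0, 0, 0], [0, 0, -9, 0, 0, 0], [0, 0, -9, 0, 0, 0]],
  ],
)

```text
time: 3.82
ee_pos: [0.561, -0.2067, 0.1067]
eef_rot: [0.651, 0.759, 0.002, 0.003]
ft_force: [0.6, -0.3, -0.1]
width: 0.0181
grip_force: 9.9
```

Call:
carry_out(
  steps=[
    [[21.2, -13.8, 0, 0, 0, 0.13], [21.2, -13.8, 0, 0, 0, 0.13], [21.2, -13.8, 0, 0, 0, 0.13], [21.2, -13.8, 0, 0, 0, 0.13], [21.2, -13.8, 0, 0, 0, 0.13], [21.2, -13.8, 0, 0, 0, 0.13], [21.2, -13.8, 0, 0, 0, 0.13], [21.2, -13.8, 0, 0, 0, 0.13], [21.2, -13.8, 0, 0, 0, 0.13], [21.2, -13.8, 0, 0, 0, 0.13], [21.2, -13.8, 0, 0, 0, 0.13], [21.2, -13.8, 0, 0, 0, 0.13]],
  ],
)

```text
time: 4.82
ee_pos: [0.3902, -0.0177, 0.1007]
eef_rot: [0.699, 0.715, -0.001, 0.0]
ft_force: [0.3, 0.1, -0.1]
width: 0.0184
grip_force: 9.9
```

Run:
```python
from h import *
s=r.read_state();print(s["time"],s["ee_pos"],s["joint_positions"].round(2))
print(delta([.390,-.017,.008],down(1.4)))
```

```text
4.8167 [ 0.39016385 -0.01772145  0.10065941] [-0.84 -0.15  0.74  2.22  0.12  1.04 -0.15]
(array([ 0.08, -0.01,  9.27]), array([-0.001,  0.001, -0.002]))
```

Call:
carry_out(
  steps=[
    [[0, 0, 3, 0, 0, 0], [0, 0, 6, 0, 0, 0], [0, 0, 8, 0, 0, 0], [0, 0, 8.8, 0, 0, 0], [0, 0, 9.3, 0, 0, 0], [0, 0, 9.3, 0, 0, 0], [0, 0, 9.3, 0, 0, 0]],
  ],
)

```text
time: 5.4
ee_pos: [0.3901, -0.0171, 0.008]
eef_rot: [0.699, 0.715, -0.0, 0.0]
ft_force: [-0.8, -0.2, -0.0]
width: 0.0181
grip_force: 9.9
```

Call:
carry_out(
  steps=[
    [[0, 0, 0, 0, 0, 0], [0, 0, 0, 0, 0, 0], [0, 0, 0, 0, 0, 0], [0, 0, 0, 0, 0, 0], [0, 0, -1, 0, 0, 0], [0, 0, -4, 0, 0, 0], [0, 0, -8, 0, 0, 0], [0, 0, -12, 0, 0, 0], [0, 0, -14, 0, 0, 0], [0, 0, -14, 0, 0, 0]],
  ],
  hand=0.25,
)

```text
time: 6.23
ee_pos: [0.3923, -0.0161, 0.1523]
eef_rot: [0.699, 0.715, 0.004, 0.001]
ft_force: [0.4, -0.3, -0.1]
width: 0.0327
grip_force: 0.0
```

Run:
```python
from h import *
s=r.read_state();print(s["time"],s["ee_pos"])
# above scanner; tool y along dock -y... closing at 3.9 deg
print(delta([.3971,.2006,.16],down(3.9)))
im=r.camera("side");cv2.imwrite("pics/s2.png",im[:,:,::-1])
crop("side","pics/s2c.png",250,120,430,345,2.6,im)
```

```text
6.2333 [ 0.39228379 -0.01614602  0.15227241]
(array([21.66,  1.  , -0.68]), array([ 0.007, -0.004, -0.044]))
```

View pics/s2c.png

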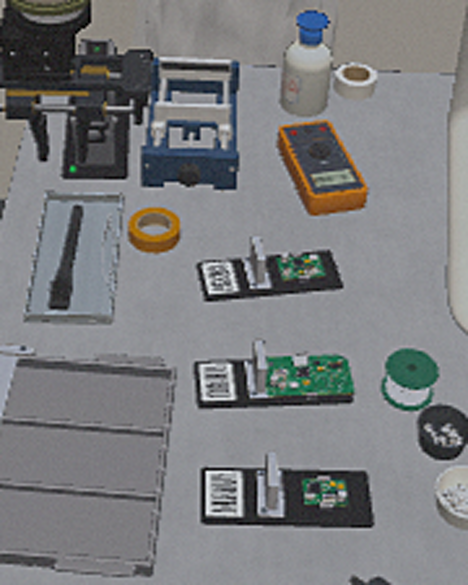

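The brush lies in the tray (crop 65,255) and all three pallets are where they were. Next is the scanner.

Call:
carry_out(
  steps=[
    [[21.7, 1, -2, 0, 0, -0.044], [21.7, 1, -2, 0, 0, -0.044], [21.7, 1, -2, 0, 0, -0.044], [21.7, 1, -2, 0, 0, -0.044], [21.7, 1, -2, 0, 0, -0.044], [21.7, 1, -2, 0, 0, -0.044], [21.7, 1, -2, 0, 0, -0.044], [21.7, 1, -2, 0, 0, -0.044], [21.7, 1, -2, 0, 0, -0.044], [21.7, 1, -2, 0, 0, -0.044]],
  ],
  hand=-0.3,
)

```text
time: 7.12
ee_pos: [0.3946, 0.1989, 0.1674]
eef_rot: [0.684, 0.73, -0.0, -0.0]
ft_force: [0.9, 0.1, -0.6]
width: 0.0565
grip_force: 0.0
```

Run:
```python
from h import *
s=r.read_state();print(s["time"],s["ee_pos"],s["width"],s["joint_positions"].round(2))
print(delta([.3971,.2006,.054],down(3.9)))
```

```text
7.1167 [0.39458692 0.19891239 0.16740655] 0.056534806309253074 [-1.08 -0.06  0.5   2.01  0.03  1.18 -0.53]
(array([ 0.15,  0.27, 11.34]), array([-0.001,  0.   , -0.002]))
```

Call:
carry_out(
  steps=[
    [[0.15, 0.27, 3, 0, 0, 0], [0.15, 0.27, 6, 0, 0, 0], [0.15, 0.27, 8.5, 0, 0, 0], [0.15, 0.27, 10, 0, 0, 0], [0.15, 0.27, 11, 0, 0, 0], [0.15, 0.27, 11.3, 0, 0, 0], [0.15, 0.27, 11.3, 0, 0, 0], [0.15, 0.27, 11.3, 0, 0, 0]],
  ],
)

```text
time: 7.78
ee_pos: [0.3977, 0.2022, 0.0556]
eef_rot: [0.683, 0.731, 0.001, 0.0]
ft_force: [-0.6, -0.9, -0.4]
width: 0.0563
grip_force: 0.0
```

Call:
carry_out(
  steps=[
    [[0, 0, 0, 0, 0, 0], [0, 0, 0, 0, 0, 0], [0, 0, 0, 0, 0, 0], [0, 0, 0, 0, 0, 0], [0, 0, 0, 0, 0, 0], [0, 0, 0, 0, 0, 0], [0, 0, 0, 0, 0, 0]],
  ],
  hand=1,
  squeeze=40,
)

```text
time: 8.37
ee_pos: [0.3986, 0.2025, 0.0555]
eef_rot: [0.683, 0.731, 0.001, 0.001]
ft_force: [4.8, -0.0, -0.2]
width: 0.03
grip_force: 40.0
```

Run:
```python
from h import *
s=r.read_state();print(s["time"],s["ee_pos"],s["width"],R.from_quat(s["eef_rot"]).as_matrix().round(3))
```

```text
8.3667 [0.39861985 0.20254963 0.05548529] 0.02996921853508297 [[-0.068  0.998  0.003]
 [ 0.998  0.068  0.001]
 [ 0.001  0.003 -1.   ]]
```

Call:
carry_out(
  steps=[
    [[0, 0, -1, 0, 0, 0], [0, 0, -3, 0, 0, 0], [0, 0, -6, 0, 0, 0], [0, 0, -9, 0, 0, 0], [0, 0, -12, 0, 0, 0], [0, 0, -15, 0, 0, 0], [0, 0, -17, 0, 0, 0], [0, 0, -17, 0, 0, 0]],
  ],
)

```text
time: 9.03
ee_pos: [0.3985, 0.2031, 0.229]
eef_rot: [0.683, 0.731, 0.003, 0.0]
ft_force: [-0.3, 0.7, -1.0]
width: 0.0296
grip_force: 40.0
```

```bash
cat >> h.py <<'E'
def scan(label,yaw,h=.08,tilt=20,off=(.1048,.0321)):
    y=np.radians(yaw);t=np.radians(tilt);H=np.array([np.cos(y),np.sin(y),0]);Z=np.array([0,0,1.])
    x=np.cos(t)*H-np.sin(t)*Z;z=-(np.sin(t)*H+np.cos(t)*Z)
    P=np.array([*label,.0085+h])-off[0]*x-off[1]*z
    return P,R.from_matrix(np.c_[x,np.cross(z,x),z])
L=dict(main=((.5623,-.197),5.9),radio=((.5613,-.0443),11.5),relay=((.5711,-.3311),1.6))
E
python3 - <<'E'
from h import *
s=r.read_state();print(s["time"],s["ee_pos"],s["width"])
P,Q=scan(*L["main"]);print(P)
print(delta(P,Q)); print(delta([*P[:2],.2],scan((0,0),5.9,tilt=0)[1]),delta([*P[:2],.2],Q))
E
```

```text
9.0333 [0.39851736 0.20308799 0.22900948] 0.029565210816538175
[ 0.47526257 -0.20599444  0.15450784]
(array([-41.36,   4.85,   7.3 ]), array([ 0.268, -0.284,  1.519]))
(array([-41.35,   4.87,   2.75]), array([ 0.   , -0.007,  1.536])) (array([-41.35,   4.87,   2.75]), array([ 0.268, -0.284,  1.519]))
```

Call:
carry_out(
  steps=[
    [[-3, 0.5, 0, 0, 0, 0.12], [-6, 1, 0, 0, 0, 0.24], [-9, 1.5, 0, 0, 0, 0.36], [-12, 2, 0, 0, 0, 0.48], [-15, 2.5, 0, 0, 0, 0.6], [-18, 3, 0, 0, 0, 0.7], [-21, 3.5, 0, 0, 0, 0.8], [-24, 4, 0, 0, 0, 0.9], [-27, 4.2, 0, 0, 0, 1.0], [-30, 4.4, 0, 0, 0, 1.1], [-33, 4.6, 0, 0, 0, 1.2], [-36, 4.8, 0, 0, 0, 1.3], [-39, 4.8, 0, 0, 0, 1.4], [-41.4, 4.9, 1, 0, 0, 1.5], [-41.4, 4.9, 1, 0, 0, 1.536], [-41.4, 4.9, 1, 0, 0, 1.536], [-41.4, 4.9, 1, 0, 0, 1.536], [-41.4, 4.9, 1, 0, 0, 1.536]],
  ],
)

```text
time: 10.53
ee_pos: [0.4741, -0.2065, 0.2145]
eef_rot: [0.999, 0.053, -0.0, -0.0]
ft_force: [0.8, 0.3, -1.5]
width: 0.0299
grip_force: 40.0
```

Run:
```python
from h import *
s=r.read_state();print(s["time"],s["ee_pos"],s["width"],s["joint_positions"].round(2))
P,Q=scan(*L["main"]);print(P)
print(delta(P,Q))
im=r.camera("side");cv2.imwrite("pics/s3.png",im[:,:,::-1])
t=r.camera("top");cv2.imwrite("pics/t3.png",t[:,:,::-1])
c=np.hstack([cv2.resize(im[150:350,240:440],None,fx=2,fy=2),cv2.resize(t[100:300,290:490],None,fx=2,fy=2)])
cv2.imwrite("pics/st3.png",c[:,:,::-1])
```

```text
10.5333 [ 0.47411877 -0.20648309  0.214505  ] 0.029905733806876878 [-0.59  0.12  0.99  1.79 -0.11  1.28 -1.03]
[ 0.47526257 -0.20599444  0.15450784]
(array([ 0.12, -0.03,  6.  ]), array([-0.   , -0.349,  0.003]))
```

View pics/st3.png

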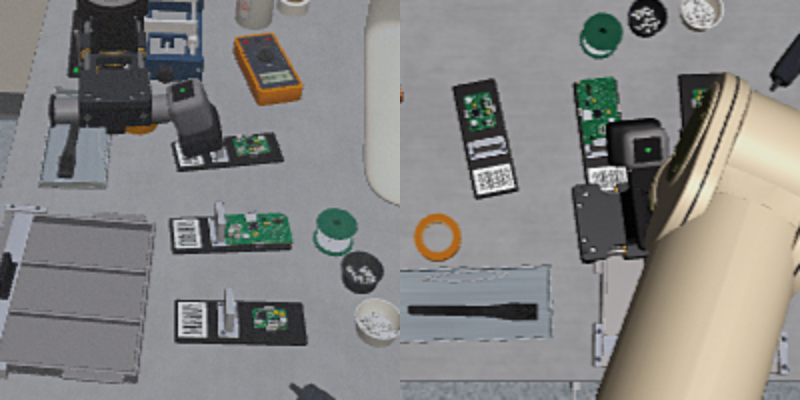

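The picture shows the scanner held level with its head over the mainboard label and the pallets unmoved. I'll tilt and lower it, then hold for over 2 s.

Call:
carry_out(
  steps=[
    [[0.1, 0, 1, 0, -0.07, 0], [0.1, 0, 2, 0, -0.14, 0], [0.1, 0, 3, 0, -0.21, 0], [0.1, 0, 4, 0, -0.28, 0], [0.1, 0, 5, 0, -0.349, 0], [0.1, 0, 6, 0, -0.349, 0], [0.1, 0, 6, 0, -0.349, 0], [0.1, 0, 6, 0, -0.349, 0], [0.1, 0, 6, 0, -0.349, 0], [0.1, 0, 6, 0, -0.349, 0]],
  ],
)

```text
time: 11.47
ee_pos: [0.4752, -0.2077, 0.1561]
eef_rot: [0.984, 0.05, -0.172, 0.009]
ft_force: [0.6, -0.6, -1.8]
width: 0.0301
grip_force: 40.0
```

Run:
```python
from h import *
s=r.read_state();print(s["time"],s["ee_pos"],s["joint_vel"].round(3))
P,Q=scan(*L["main"]);print(P,delta(P,Q))
# independent label check in side view
im=r.camera("side");hsv=cv2.cvtColor(im,cv2.COLOR_RGB2HSV)
m=cv2.morphologyEx(cv2.inRange(hsv,(0,0,170),(180,50,255)),cv2.MORPH_CLOSE,np.ones((3,3)))
for k in cv2.findContours(m,cv2.RETR_EXTERNAL,cv2.CHAIN_APPROX_SIMPLE)[0]:
    b=cv2.boundingRect(k);c=(b[0]+b[2]/2-.5,b[1]+b[3]/2-.5)
    if 60<cv2.contourArea(k)<900 and 318<c[0]<345 and 200<c[1]<330:print(b,ray("side",c,.0085).round(4))
for n,(l,y) in L.items():print(n,proj("side",[*l,.0085]).round(1))
```

```text
11.4667 [ 0.47517207 -0.20769688  0.15605623] [ 0.002  0.005 -0.005 -0.004 -0.002  0.003 -0.   ]
[ 0.47526257 -0.20599444  0.15450784] (array([ 0.08, -0.17,  0.14]), array([-0.001, -0.003, -0.001]))
(329, 301, 14, 18) [ 0.576  -0.3306  0.0085]
(327, 260, 13, 14) [ 0.5672 -0.1952  0.0085]
main [331.2 266.9]
radio [332. 227.]
relay [333.5 309.6]
```

Call:
carry_out(
  steps=[
    [[0.3, -0.2, 0, 0, 0, 0], [0.3, -0.2, 0, 0, 0, 0], [0.3, -0.2, 0, 0, 0, 0], [0.3, -0.2, 0, 0, 0, 0], [0.3, -0.2, 0, 0, 0, 0], [0.3, -0.2, 0, 0, 0, 0], [0.3, -0.2, 0, 0, 0, 0], [0.3, -0.2, 0, 0, 0, 0], [0.3, -0.2, 0, 0, 0, 0], [0.3, -0.2, 0, 0, 0, 0], [0.3, -0.2, 0, 0, 0, 0], [0.3, -0.2, 0, 0, 0, 0], [0.3, -0.2, 0, 0, 0, 0], [0.3, -0.2, 0, 0, 0, 0], [0.3, -0.2, 0, 0, 0, 0], [0.3, -0.2, 0, 0, 0, 0], [0.3, -0.2, 0, 0, 0, 0], [0.3, -0.2, 0, 0, 0, 0], [0.3, -0.2, 0, 0, 0, 0], [0.3, -0.2, 0, 0, 0, 0]],
  ],
)

```text
time: 13.18
ee_pos: [0.4777, -0.2051, 0.1537]
eef_rot: [0.984, 0.051, -0.173, 0.009]
ft_force: [-0.1, -0.1, -2.1]
width: 0.0293
grip_force: 40.0
```

Call:
carry_out(
  steps=[
    [[0, 0, 0, 0, 0, 0], [0, 0, 0, 0, 0, 0], [0, 0, 0, 0, 0, 0], [0, 0, 0, 0, 0, 0], [0, 0, 0, 0, 0, 0], [0, 0, 0, 0, 0, 0], [0, 0, 0, 0, 0, 0], [0, 0, 0, 0, 0, 0]],
  ],
)

```text
time: 13.85
ee_pos: [0.4777, -0.2051, 0.1538]
eef_rot: [0.984, 0.051, -0.173, 0.009]
ft_force: [-0.4, -0.5, -2.1]
width: 0.0299
grip_force: 40.0
```

```bash
cat >> h.py <<'E'
L["radio"]=((.5635,-.0443),11.5);L["relay"]=((.5735,-.331),1.6)
def labels():
    "white label blobs in both views -> bench positions and yaw"
    for n in("top","side"):
        im=r.camera(n);hsv=cv2.cvtColor(im,cv2.COLOR_RGB2HSV)
        m=cv2.morphologyEx(cv2.inRange(hsv,(0,0,150),(180,50,255)),cv2.MORPH_CLOSE,np.ones((3,3)))
        for k in cv2.findContours(m,cv2.RETR_EXTERNAL,cv2.CHAIN_APPROX_SIMPLE)[0]:
            if not 60<cv2.contourArea(k)<600: continue
            b=cv2.minAreaRect(k);P=ray(n,b[0],.0085)
            if .5<P[0]<.66 and -.42<P[1]<.06: print(n,np.round(b[0],1),np.round(b[1],1),round(b[2],1),P.round(4))
E
python3 - <<'E'
from h import *
s=r.read_state();print(s["time"],s["ee_pos"],s["joint_vel"].round(3))
labels()
P,Q=scan(*L["radio"]);print(P,delta(P,Q))
E
```

```text
13.85 [ 0.47773339 -0.20511877  0.15375891] [-0.     0.001 -0.001  0.    -0.001  0.    -0.002]
[ 0.47775567 -0.06174488  0.15450784] (array([  1.36, -14.26,  -0.57]), array([-0.034, -0.   , -0.092]))
```

Run:
```python
from h import *
s=r.read_state();T=R.from_quat(s["eef_rot"]);W=s["ee_pos"]+T.apply([.1048,0,.0321]);F=s["ee_pos"]+T.apply([.1251,0,-.0175])
print("W",W,"front",F)
out=[]
for n,(x0,y0) in(("side",(280,190)),("top",(330,120))):
    im=r.camera(n).copy();c=cv2.resize(im[y0:y0+140,x0:x0+100],None,fx=4,fy=4,interpolation=cv2.INTER_CUBIC)
    for p,col in((W,(255,0,0)),(F,(255,255,0)),([.5645,-.196,.0085],(0,255,255))):
        q=(proj(n,p)-[x0,y0]+.5)*4;cv2.drawMarker(c,tuple(int(v) for v in q),col,0,14,1)
    out.append(c)
cv2.imwrite("pics/chk.png",np.hstack(out)[:,:,::-1])
```

```text
W [ 0.56476542 -0.19616446  0.08776046] front [ 0.60061235 -0.19247013  0.12742908]
```

View pics/chk.png

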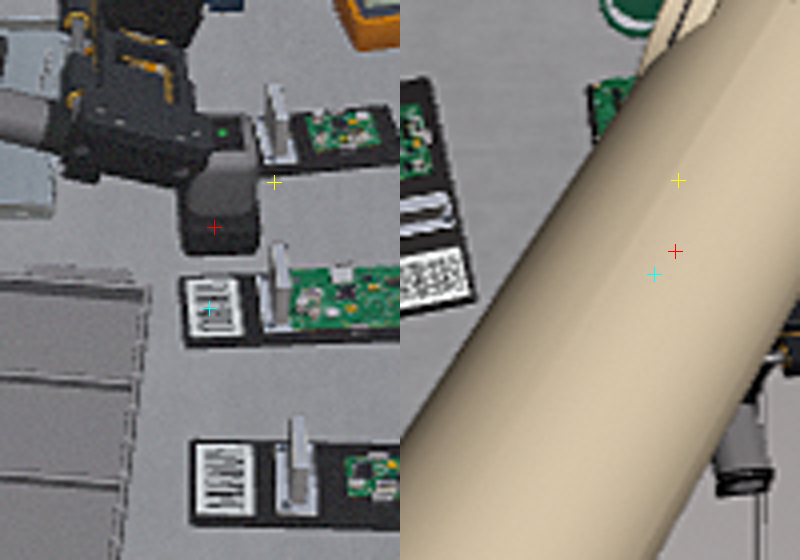

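The check picture shows the head squarely over the mainboard label, with predicted window and label columns agreeing within about 5 mm. Next is the radio.

Run:
```python
from h import *
print(ray("top",(337.5,188.6),.0085))
P,Q=scan(*L["radio"]);print(P,delta(P,Q))
```

```text
[ 0.56340535 -0.04695098  0.0085    ]
[ 0.47775567 -0.06174488  0.15450784] (array([  1.36, -14.26,  -0.58]), array([-0.034, -0.   , -0.092]))
```

Call:
carry_out(
  steps=[
    [[0, -1, -2, 0, 0, 0], [0.3, -3, -3, -0.01, 0, -0.02], [0.5, -5, -3, -0.01, 0, -0.03], [0.7, -7, -3, -0.02, 0, -0.04], [0.9, -9, -3, -0.02, 0, -0.06], [1.1, -11, -3, -0.03, 0, -0.07], [1.3, -13, -2, -0.034, 0, -0.092], [1.4, -14.3, -1, -0.034, 0, -0.092], [1.4, -14.3, -0.6, -0.034, 0, -0.092], [1.4, -14.3, -0.6, -0.034, 0, -0.092], [1.4, -14.3, -0.6, -0.034, 0, -0.092], [1.4, -14.3, -0.6, -0.034, 0, -0.092]],
  ],
)

```text
time: 15.05
ee_pos: [0.4783, -0.0628, 0.155]
eef_rot: [0.98, 0.098, -0.173, 0.018]
ft_force: [0.3, 0.7, -1.7]
width: 0.0298
grip_force: 40.0
```

Run:
```python
from h import *
s=r.read_state();print(s["time"],s["ee_pos"],s["joint_vel"].round(3),s["joint_positions"].round(2))
P,Q=scan(*L["radio"]);print(P,delta(P,Q))
T=R.from_quat(s["eef_rot"]);W=s["ee_pos"]+T.apply([.1048,0,.0321])
out=[]
for n,(x0,y0) in(("side",(280,170)),("top",(290,120))):
    im=r.camera(n).copy();c=cv2.resize(im[y0:y0+140,x0:x0+100],None,fx=4,fy=4,interpolation=cv2.INTER_CUBIC)
    for p,col in((W,(255,0,0)),([*L["radio"][0],.0085],(0,255,255))):
        q=(proj(n,p)-[x0,y0]+.5)*4;cv2.drawMarker(c,tuple(int(v) for v in q),col,0,14,1)
    out.append(c)
cv2.imwrite("pics/chk2.png",np.hstack(out)[:,:,::-1])
```

```text
15.05 [ 0.4782818  -0.06275704  0.15501518] [ 0.002 -0.002 -0.003 -0.005 -0.001  0.    -0.001] [-0.7   0.45  0.89  1.69 -0.21  1.5  -1.13]
[ 0.47775567 -0.06174488  0.15450784] (array([-0.01, -0.11,  0.06]), array([ 0.   , -0.   , -0.002]))
```

View pics/chk2.png

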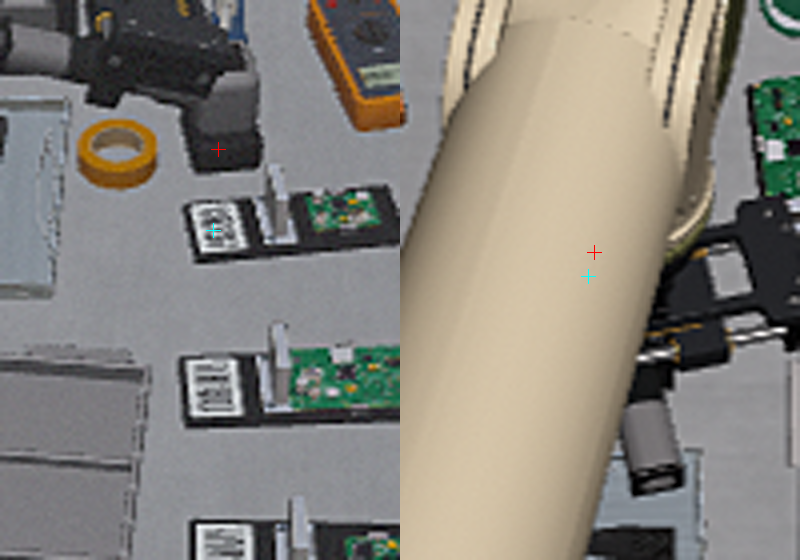

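The head is over the radio label. The cyan estimate at (213,230) sits within about 1 px of the label centre (218,228), so I'll hold here.

Call:
carry_out(
  steps=[
    [[0.2, 0, 0, 0, 0, 0], [0.2, 0, 0, 0, 0, 0], [0.2, 0, 0, 0, 0, 0], [0.2, 0, 0, 0, 0, 0], [0.2, 0, 0, 0, 0, 0], [0.2, 0, 0, 0, 0, 0], [0.2, 0, 0, 0, 0, 0], [0.2, 0, 0, 0, 0, 0], [0.2, 0, 0, 0, 0, 0], [0.2, 0, 0, 0, 0, 0], [0.2, 0, 0, 0, 0, 0], [0.2, 0, 0, 0, 0, 0], [0.2, 0, 0, 0, 0, 0], [0.2, 0, 0, 0, 0, 0], [0.2, 0, 0, 0, 0, 0], [0.2, 0, 0, 0, 0, 0], [0.2, 0, 0, 0, 0, 0], [0.2, 0, 0, 0, 0, 0], [0.2, 0, 0, 0, 0, 0], [0.2, 0, 0, 0, 0, 0]],
  ],
)

```text
time: 16.82
ee_pos: [0.48, -0.0609, 0.1539]
eef_rot: [0.98, 0.099, -0.173, 0.018]
ft_force: [-0.1, -0.2, -1.9]
width: 0.0295
grip_force: 40.0
```

Call:
carry_out(
  steps=[
    [[0, 0, 0, 0, 0, 0], [0, 0, 0, 0, 0, 0], [0, 0, 0, 0, 0, 0], [0, 0, 0, 0, 0, 0], [0, 0, 0, 0, 0, 0], [0, 0, 0, 0, 0, 0], [0, 0, 0, 0, 0, 0], [0, 0, 0, 0, 0, 0]],
  ],
)

```text
time: 17.48
ee_pos: [0.4801, -0.061, 0.1539]
eef_rot: [0.98, 0.099, -0.173, 0.018]
ft_force: [0.5, -0.6, -2.0]
width: 0.0299
grip_force: 40.0
```

Run:
```python
from h import *
s=r.read_state();print(s["time"],s["ee_pos"])
P,Q=scan(*L["relay"]);print(P,delta(P,Q))
```

```text
17.4833 [ 0.4800774  -0.06096856  0.15394369]
[ 0.48603318 -0.33344317  0.15450784] (array([-4.58, 26.82,  1.62]), array([ 0.06 , -0.   ,  0.162]))
```

Call:
carry_out(
  steps=[
    [[-0.2, 1, -2, 0, 0, 0], [-0.6, 4, -2, 0.01, 0, 0.03], [-1.2, 7, -2, 0.02, 0, 0.05], [-1.8, 10, -2, 0.03, 0, 0.07], [-2.4, 13, -2, 0.03, 0, 0.09], [-3, 16, -2, 0.04, 0, 0.11], [-3.5, 19, -1.5, 0.05, 0, 0.13], [-4, 22, -1, 0.06, 0, 0.15], [-4.4, 25, 0, 0.06, 0, 0.162], [-4.6, 26.8, 1, 0.06, 0, 0.162], [-4.6, 26.8, 1.6, 0.06, 0, 0.162], [-4.6, 26.8, 1.6, 0.06, 0, 0.162], [-4.6, 26.8, 1.6, 0.06, 0, 0.162], [-4.6, 26.8, 1.6, 0.06, 0, 0.162]],
  ],
)

```text
time: 18.65
ee_pos: [0.4866, -0.3321, 0.155]
eef_rot: [0.985, 0.015, -0.173, 0.002]
ft_force: [-0.2, 0.5, -1.8]
width: 0.0294
grip_force: 40.0
```

Run:
```python
from h import *
s=r.read_state();print(s["time"],s["ee_pos"],s["joint_vel"].round(3),s["joint_positions"].round(2))
P,Q=scan(*L["relay"]);print(P,delta(P,Q))
T=R.from_quat(s["eef_rot"]);W=s["ee_pos"]+T.apply([.1048,0,.0321])
out=[]
for n,(x0,y0) in(("side",(280,210)),("top",(390,120))):
    im=r.camera(n).copy();c=cv2.resize(im[y0:y0+140,x0:x0+100],None,fx=4,fy=4,interpolation=cv2.INTER_CUBIC)
    for p,col in((W,(255,0,0)),([*L["relay"][0],.0085],(0,255,255))):
        q=(proj(n,p)-[x0,y0]+.5)*4;cv2.drawMarker(c,tuple(int(v) for v in q),col,0,14,1)
    out.append(c)
cv2.imwrite("pics/chk3.png",np.hstack(out)[:,:,::-1])
```

```text
18.65 [ 0.4866433  -0.33210409  0.15503728] [-0.006 -0.007  0.002 -0.003 -0.001 -0.003  0.001] [-0.15  0.69  0.91  1.41 -0.3   1.55 -0.79]
[ 0.48603318 -0.33344317  0.15450784] (array([-0.04,  0.13,  0.07]), array([-0.   , -0.001,  0.002]))
```

View pics/chk3.png

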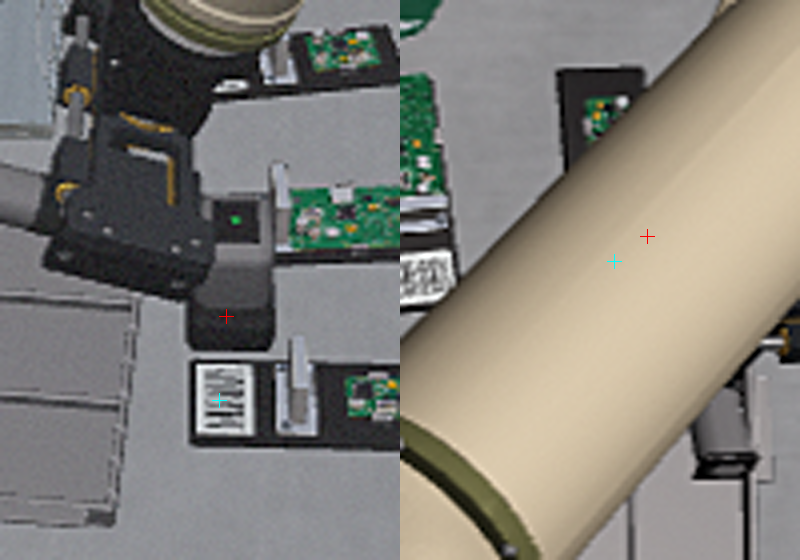

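The head is over the relay label, whose centre (225,400) is about 4 mm from the cyan mark. I'll hold here too.

Call:
carry_out(
  steps=[
    [[0.2, 0, 0, 0, 0, 0], [0.2, 0, 0, 0, 0, 0], [0.2, 0, 0, 0, 0, 0], [0.2, 0, 0, 0, 0, 0], [0.2, 0, 0, 0, 0, 0], [0.2, 0, 0, 0, 0, 0], [0.2, 0, 0, 0, 0, 0], [0.2, 0, 0, 0, 0, 0], [0.2, 0, 0, 0, 0, 0], [0.2, 0, 0, 0, 0, 0], [0.2, 0, 0, 0, 0, 0], [0.2, 0, 0, 0, 0, 0], [0.2, 0, 0, 0, 0, 0], [0.2, 0, 0, 0, 0, 0], [0.2, 0, 0, 0, 0, 0], [0.2, 0, 0, 0, 0, 0], [0.2, 0, 0, 0, 0, 0], [0.2, 0, 0, 0, 0, 0], [0.2, 0, 0, 0, 0, 0], [0.2, 0, 0, 0, 0, 0]],
  ],
)

```text
time: 20.42
ee_pos: [0.4877, -0.3332, 0.1541]
eef_rot: [0.985, 0.014, -0.174, 0.002]
ft_force: [0.7, -0.4, -2.3]
width: 0.0299
grip_force: 40.0
```

Call:
carry_out(
  steps=[
    [[0, 0, 0, 0, 0, 0], [0, 0, 0, 0, 0, 0], [0, 0, 0, 0, 0, 0], [0, 0, 0, 0, 0, 0], [0, 0, 0, 0, 0, 0], [0, 0, 0, 0, 0, 0], [0, 0, 0, 0, 0, 0], [0, 0, 0, 0, 0, 0]],
  ],
)

```text
time: 21.08
ee_pos: [0.4877, -0.3332, 0.154]
eef_rot: [0.985, 0.014, -0.174, 0.002]
ft_force: [1.3, 0.4, -1.9]
width: 0.0297
grip_force: 40.0
```

Call:
carry_out(
  steps=[
    [[0, 0, -1.5, 0, 0.07, 0], [0, 0, -3, 0, 0.14, 0], [0, 0, -4.5, 0, 0.21, 0], [0, 0, -6, 0, 0.28, 0], [0, 0, -8, 0, 0.349, 0], [0, 0, -8, 0, 0.349, 0], [0, 0, -8, 0, 0.349, 0]],
  ],
)

```text
time: 21.67
ee_pos: [0.5146, -0.3328, 0.2302]
eef_rot: [1.0, 0.014, 0.001, -0.0]
ft_force: [-0.3, -0.3, -3.1]
width: 0.0296
grip_force: 40.0
```

Run:
```python
from h import *
s=r.read_state();print(s["time"],s["ee_pos"],s["joint_positions"].round(2))
print(delta([.3986,.2025,.225],down(3.9)))
```

```text
21.6667 [ 0.5146381  -0.33281557  0.23015315] [-0.22  0.42  0.96  1.53 -0.35  1.38 -0.78]
(array([-10.13, -53.83,   0.55]), array([ 0.000e+00, -1.000e-03, -1.611e+00]))
```

Call:
carry_out(
  steps=[
    [[-0.5, -3, 0, 0, 0, -0.1], [-1, -6, 0, 0, 0, -0.2], [-1.6, -9, 0, 0, 0, -0.3], [-2.2, -12, 0, 0, 0, -0.4], [-2.8, -15, 0, 0, 0, -0.5], [-3.4, -18, 0, 0, 0, -0.6], [-4, -21, 0, 0, 0, -0.7], [-4.6, -24, 0, 0, 0, -0.8], [-5.2, -27, 0, 0, 0, -0.9], [-5.8, -30, 0, 0, 0, -1.0], [-6.4, -33, 0, 0, 0, -1.1], [-7, -36, 0, 0, 0, -1.2], [-7.5, -39, 0, 0, 0, -1.3], [-8, -42, 0, 0, 0, -1.4], [-8.6, -45, 0, 0, 0, -1.5], [-9.2, -48, 0, 0, 0, -1.55], [-9.7, -51, 0, 0, 0, -1.611], [-10.1, -53.8, 0, 0, 0, -1.611], [-10.1, -53.8, 0, 0, 0, -1.611], [-10.1, -53.8, 0, 0, 0, -1.611]],
  ],
)

```text
time: 23.33
ee_pos: [0.398, 0.2035, 0.2281]
eef_rot: [0.681, 0.732, -0.002, 0.0]
ft_force: [1.2, -1.4, -2.2]
width: 0.0294
grip_force: 40.0
```

Call:
carry_out(
  steps=[
    [[0, 0, 0, 0, 0, 0], [0, 0, 0, 0, 0, 0], [0, 0, 0, 0, 0, 0]],
  ],
)

```text
time: 23.58
ee_pos: [0.3992, 0.2015, 0.2293]
eef_rot: [0.683, 0.73, -0.0, -0.0]
ft_force: [0.2, 0.8, -1.2]
width: 0.0298
grip_force: 40.0
```

Run:
```python
from h import *
s=r.read_state();print(s["time"],s["ee_pos"],s["joint_vel"].round(2))
print(delta([.3982,.2025,.057],down(3.9)))
```

```text
23.5833 [0.39916474 0.20146009 0.22929958] [-0. -0. -0. -0. -0. -0. -0.]
(array([ 0.11, -0.08, 17.23]), array([-0.001,  0.   , -0.001]))
```

Call:
carry_out(
  steps=[
    [[0.1, 0, 3, 0, 0, 0], [0.1, 0, 6, 0, 0, 0], [0.1, 0, 9, 0, 0, 0], [0.1, 0, 11.5, 0, 0, 0], [0.1, 0, 13.5, 0, 0, 0], [0.1, 0, 15, 0, 0, 0], [0.1, 0, 16, 0, 0, 0], [0.1, 0, 16.7, 0, 0, 0], [0.1, 0, 17.1, 0, 0, 0], [0.1, 0, 17.2, 0, 0, 0], [0.1, 0, 17.3, 0, 0, 0], [0.1, 0, 17.3, 0, 0, 0], [0.1, 0, 17.3, 0, 0, 0]],
  ],
)

```text
time: 24.67
ee_pos: [0.3992, 0.2038, 0.0571]
eef_rot: [0.683, 0.731, 0.001, -0.0]
ft_force: [-0.4, 0.3, -2.3]
width: 0.0299
grip_force: 40.0
```

Run:
```python
from h import *
s=r.read_state();print(s["time"],s["ee_pos"],s["joint_vel"].round(2),s["ft_force"],s["torque"])
```

```text
24.6667 [0.39918471 0.20384626 0.05711417] [-0. -0.  0.  0. -0. -0. -0.] [-0.3625291   0.31684439 -2.25395903] [-0.16127492 -0.01224323  0.00586493]
```

Call:
carry_out(
  steps=[
    [[-0.12, 0, 0.1, 0, 0, 0], [-0.12, 0, 0.15, 0, 0, 0], [-0.12, 0, 0.15, 0, 0, 0], [-0.12, 0, 0.15, 0, 0, 0]],
  ],
)

```text
time: 25.0
ee_pos: [0.3992, 0.2023, 0.0554]
eef_rot: [0.683, 0.731, 0.0, -0.0]
ft_force: [-0.8, -1.6, 3.9]
width: 0.0298
grip_force: 40.0
```

Call:
carry_out(
  steps=[
    [[0, 0, 0, 0, 0, 0], [0, 0, 0, 0, 0, 0], [0, 0, 0, 0, 0, 0], [0, 0, 0, 0, 0, 0], [0, 0, 0, 0, 0, 0], [0, 0, -1, 0, 0, 0], [0, 0, -3, 0, 0, 0], [0, 0, -6, 0, 0, 0], [0, 0, -10, 0, 0, 0], [0, 0, -14, 0, 0, 0], [0, 0, -16, 0, 0, 0], [0, 0, -16, 0, 0, 0]],
  ],
  hand=-0.3,
)

```text
time: 26.0
ee_pos: [0.4009, 0.2034, 0.2207]
eef_rot: [0.683, 0.731, 0.004, 0.0]
ft_force: [0.6, -1.0, 0.1]
width: 0.0562
grip_force: 0.0
```

Run:
```python
from h import *
s=r.read_state();print(s["time"],s["ee_pos"])
# retainer grip block: hover
print(delta([.3367,-.2895,.15],down(-2.3)))
```

```text
26.0 [0.40094217 0.20337693 0.22066718]
(array([-48.78,  -9.8 ,   6.72]), array([ 0.006, -0.006,  0.108]))
```

Call:
carry_out(
  steps=[
    [[-24, 3, 1, 0, 0, 0.05], [-24, 3, 1, 0, 0, 0.05], [-24, 3, 1, 0, 0, 0.05], [-24, 3, 1, 0, 0, 0.05], [-24, 3, 1, 0, 0, 0.05], [-24, 3, 1, 0, 0, 0.05], [-48.8, -9.8, 6.7, 0, 0, 0.108], [-48.8, -9.8, 6.7, 0, 0, 0.108], [-48.8, -9.8, 6.7, 0, 0, 0.108], [-48.8, -9.8, 6.7, 0, 0, 0.108], [-48.8, -9.8, 6.7, 0, 0, 0.108], [-48.8, -9.8, 6.7, 0, 0, 0.108], [-48.8, -9.8, 6.7, 0, 0, 0.108], [-48.8, -9.8, 6.7, 0, 0, 0.108], [-48.8, -9.8, 6.7, 0, 0, 0.108], [-48.8, -9.8, 6.7, 0, 0, 0.108], [-48.8, -9.8, 6.7, 0, 0, 0.108], [-48.8, -9.8, 6.7, 0, 0, 0.108]],
  ],
  hand=-0.1,
)

```text
time: 27.5
ee_pos: [0.3352, -0.2902, 0.1479]
eef_rot: [0.72, 0.694, 0.0, -0.0]
ft_force: [0.5, 0.1, -0.7]
width: 0.048
grip_force: 0.0
```

Run:
```python
from h import *
s=r.read_state();print(s["time"],s["ee_pos"],s["width"],s["joint_positions"].round(2))
print(delta([.3367,-.2955,.026],down(-2.3)))
im=r.camera("side");cv2.imwrite("pics/s4.png",im[:,:,::-1])
crop("side","pics/s4c.png",210,120,410,350,2.5,im)
```

```text
27.5 [ 0.33518651 -0.29024202  0.14789386] 0.04801604816000669 [-0.63 -0.18  1.18  2.06  0.18  1.16  0.44]
(array([-0.53,  0.17, 12.19]), array([ 0.   , -0.001,  0.003]))
```

View pics/s4c.png

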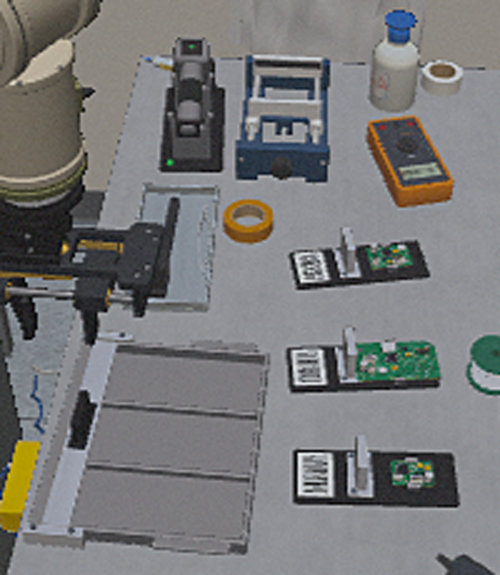

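The scanner rests in its dock (crop 190,115), and the block to pinch is at crop (83,418). I'll pinch it and pull back.

Call:
carry_out(
  steps=[
    [[-0.3, 0.17, 3, 0, 0, 0], [-0.3, 0.17, 6, 0, 0, 0], [-0.3, 0.17, 9, 0, 0, 0], [-0.3, 0.17, 11, 0, 0, 0], [-0.3, 0.17, 12, 0, 0, 0], [-0.3, 0.17, 12.2, 0, 0, 0], [-0.3, 0.17, 12.2, 0, 0, 0], [-0.3, 0.17, 12.2, 0, 0, 0]],
  ],
)

```text
time: 28.22
ee_pos: [0.3368, -0.2944, 0.0266]
eef_rot: [0.721, 0.693, 0.0, 0.0]
ft_force: [1.0, 0.3, 0.7]
width: 0.0479
grip_force: 0.0
```

Call:
carry_out(
  steps=[
    [[0, 0, 0, 0, 0, 0], [0, 0, 0, 0, 0, 0], [0, 0, 0, 0, 0, 0], [0, 0, 0, 0, 0, 0], [0, 0, 0, 0, 0, 0], [0, 0, 0, 0, 0, 0], [0, 0, 0, 0, 0, 0]],
  ],
  hand=1,
  squeeze=20,
)

```text
time: 28.8
ee_pos: [0.3367, -0.2942, 0.026]
eef_rot: [0.721, 0.693, 0.001, 0.0]
ft_force: [2.5, 0.6, 2.9]
width: 0.01
grip_force: 20.0
```

Call:
carry_out(
  steps=[
    [[0, -0.2, 0, 0, 0, 0], [0, -0.4, 0, 0, 0, 0], [0, -0.6, 0, 0, 0, 0], [0, -0.8, 0, 0, 0, 0], [0, -1.0, 0, 0, 0, 0], [0, -1.2, 0, 0, 0, 0], [0, -1.2, 0, 0, 0, 0], [0, -1.2, 0, 0, 0, 0]],
  ],
)

```text
time: 29.47
ee_pos: [0.33, -0.294, 0.0265]
eef_rot: [0.72, 0.694, 0.002, 0.005]
ft_force: [30.2, -3.4, -28.7]
width: 0.0097
grip_force: 20.1
```

Call:
carry_out(
  steps=[
    [[0, -0.1, 0, 0, 0, 0], [0, -0.2, 0, 0, 0, 0], [0, -0.3, 0, 0, 0, 0], [0, -0.4, 0, 0, 0, 0], [0, -0.4, 0, 0, 0, 0]],
  ],
)

```text
time: 29.88
ee_pos: [0.3281, -0.294, 0.027]
eef_rot: [0.72, 0.694, 0.003, 0.006]
ft_force: [40.5, -3.4, -34.4]
width: 0.0137
grip_force: 20.2
```

Call:
carry_out(
  steps=[
    [[0, 0.4, 0, 0, 0, 0], [0, 0.8, 0, 0, 0, 0], [0, 0.8, 0, 0, 0, 0]],
  ],
)

```text
time: 30.13
ee_pos: [0.3302, -0.294, 0.0266]
eef_rot: [0.72, 0.693, 0.001, 0.001]
ft_force: [7.5, 6.4, 11.9]
width: 0.0096
grip_force: 20.0
```

Call:
carry_out(
  steps=[
    [[0, 0, 0, 0, 0, 0], [0, 0, 0, 0, 0, 0], [0, 0, 0, 0, 0, 0], [0, 0, 0, 0, 0, 0], [0, 0, -2, 0, 0, 0], [0, 0, -5, 0, 0, 0], [0, 0, -9, 0, 0, 0], [0, 0, -13, 0, 0, 0], [0, 0, -17, 0, 0, 0], [0, 0, -18, 0, 0, 0], [0, 0, -18, 0, 0, 0]],
  ],
  hand=0,
)

```text
time: 31.05
ee_pos: [0.33, -0.2958, 0.2116]
eef_rot: [0.721, 0.693, 0.003, 0.003]
ft_force: [0.9, -0.6, -0.1]
width: 0.0435
grip_force: 0.0
```

Run:
```python
from h import *
s=r.read_state();print(s["time"],s["ee_pos"],s["width"])
print(delta([.6065,-.192,.14],down(5.9)))
```

```text
31.05 [ 0.33002406 -0.29579508  0.21162267] 0.04354709151116562
(array([11.49, 27.14,  7.42]), array([ 0.009,  0.   , -0.143]))
```

Run:
```python
from h import *
C=lambda c:(np.array(c)+.5)/2.5-.5+[210,120]
a,b=ray("side",C((270,348)),.018),ray("side",C((247,551)),.018)
print("rear",a,b,(a+b)/2)
im=cv2.imread("pics/s4.png")[:,:,::-1]
crop("side","pics/car.png",215,245,325,350,7,im)
print(proj("side",[.5134,-.187,.018])-[215,245],proj("side",[.5134-.0092,-.4165,.018])-[215,245])
```

```text
rear [ 0.52521433 -0.17909939  0.018     ] [ 0.51600675 -0.42209214  0.018     ] [ 0.52061054 -0.30059576  0.018     ]
[98.16131517 15.93176534] [88.46595749 92.62626799]
```

Call:
carry_out(
  steps=[
    [[5, 12, 3, 0, 0, -0.07], [5, 12, 3, 0, 0, -0.07], [5, 12, 3, 0, 0, -0.07], [5, 12, 3, 0, 0, -0.07], [11.5, 27.1, 6, 0, 0, -0.143], [11.5, 27.1, 6, 0, 0, -0.143], [11.5, 27.1, 6, 0, 0, -0.143], [11.5, 27.1, 6, 0, 0, -0.143], [11.5, 27.1, 6, 0, 0, -0.143], [11.5, 27.1, 6, 0, 0, -0.143], [11.5, 27.1, 6, 0, 0, -0.143], [11.5, 27.1, 6, 0, 0, -0.143]],
  ],
)

```text
time: 32.05
ee_pos: [0.6022, -0.1912, 0.146]
eef_rot: [0.67, 0.742, -0.0, -0.0]
ft_force: [-0.0, -0.4, 0.2]
width: 0.0437
grip_force: 0.0
```

View pics/car.png

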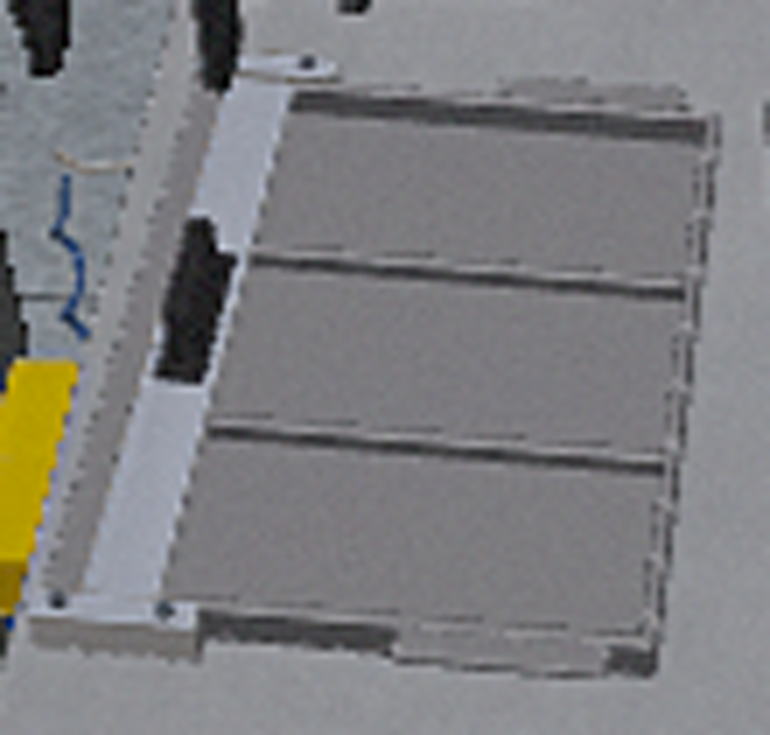

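This crop shows three empty pockets, with the divider tops meeting the rear wall at (687,290) and (665,463).

Run:
```python
from h import *
C=lambda c:(np.array(c)+.5)/7-.5+[215,245]
for nm,c,z in(("div+ rear",(687,287),.012),("div- rear",(665,462),.012),("div+ frt",(250,257),.012),("div- frt",(210,427),.012),("rear out +",(718,120),.018),("rear out -",(657,640),.018),("block top",(222,310),.0486)):print(nm,ray("side",C(c),z).round(4))
t=r.camera("top");hsv=cv2.cvtColor(t,cv2.COLOR_RGB2HSV)
# aluminium tab tops / side view tab tops by bright pixels: print labels instead
side=r.camera("side");g=cv2.cvtColor(side,cv2.COLOR_RGB2GRAY);h2=cv2.cvtColor(side,cv2.COLOR_RGB2HSV)
m=cv2.inRange(h2,(0,0,140),(180,45,255))
for k in cv2.findContours(m,cv2.RETR_EXTERNAL,cv2.CHAIN_APPROX_SIMPLE)[0]:
    b=cv2.boundingRect(k)
    if 25<cv2.contourArea(k)<400 and 320<b[0]<365 and 205<b[1]<330: print(b,cv2.contourArea(k),ray("side",(b[0]+b[2]/2-.5,b[1]+b[3]/2-.5),.0085).round(4))
print(delta([.6065,-.192,.028],down(5.9)))
cv2.imwrite("pics/pal.png",cv2.resize(side[205:330,310:410],None,fx=5,fy=5,interpolation=cv2.INTER_CUBIC)[:,:,::-1][:600])
```

```text
div+ rear [ 0.5166 -0.2643  0.012 ]
div- rear [ 0.5133 -0.3396  0.012 ]
div+ frt [ 0.3558 -0.2598  0.012 ]
div- frt [ 0.3545 -0.334   0.012 ]
rear out + [ 0.5242 -0.1891  0.018 ]
rear out - [ 0.5152 -0.4118  0.018 ]
block top [ 0.3583 -0.3116  0.0486]
(348, 214, 12, 6) 35.0 [0.6255 0.0055 0.0085]
(343, 214, 11, 17) 28.5 [ 0.6086 -0.0198  0.0085]
(343, 206, 19, 4) 36.5 [0.6215 0.0464 0.0085]
(array([-0.16,  0.38, 11.84]), array([ 0.001, -0.001, -0.002]))
```

View pics/pal.png

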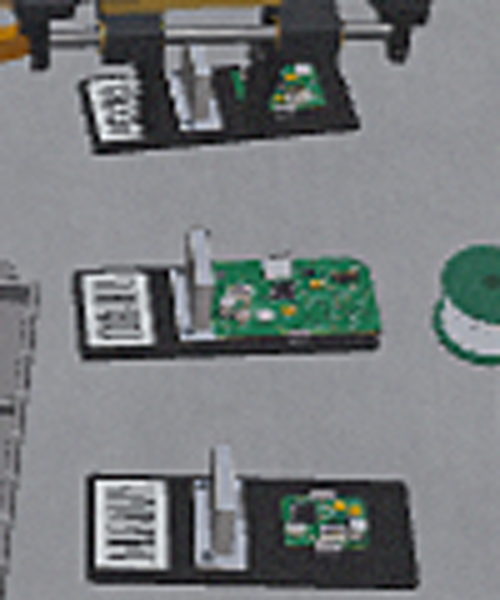

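The pallet picture shows the tabs' near end faces, with top edges at about (202,262) for the main and (224,482) for the relay.

Run:
```python
from h import *
C=lambda c:(np.array(c)+.5)/5-.5+[310,205]
for n,c,yaw in(("main",(202,262),5.9),("relay",(224,482),1.6)):
    p=ray("side",C(c),.05);y=np.radians(yaw);print(n,p.round(4),"tab",(p[:2]+.02*np.array([-np.sin(y),np.cos(y)])).round(4))
for n,q in dict(main=[(75,268),(78,357),(380,347)],relay=[(88,478),(88,583),(417,586),(411,481)]).items():
    print(n,[ray("side",C(c),.008 if i!=9 else 0)[:2].round(4).tolist() for i,c in enumerate(q)])
```

```text
main [ 0.6101 -0.1957  0.05  ] tab [ 0.608  -0.1758]
relay [ 0.619  -0.3333  0.05  ] tab [ 0.6185 -0.3133]
main [[0.5437, -0.1667], [0.5474, -0.2282], [0.7068, -0.2123]]
relay [[0.555, -0.3042], [0.5568, -0.3642], [0.7136, -0.3573], [0.7159, -0.297]]
```

Call:
carry_out(
  steps=[
    [[-0.1, 0.4, 3, 0, 0, 0], [-0.1, 0.4, 6, 0, 0, 0], [-0.1, 0.4, 9, 0, 0, 0], [-0.1, 0.4, 10.7, 0, 0, 0], [-0.1, 0.4, 11.5, 0, 0, 0], [-0.1, 0.4, 11.8, 0, 0, 0], [-0.1, 0.4, 11.8, 0, 0, 0], [-0.1, 0.4, 11.8, 0, 0, 0]],
  ],
)

```text
time: 32.82
ee_pos: [0.6081, -0.1908, 0.0294]
eef_rot: [0.67, 0.743, 0.001, 0.001]
ft_force: [0.8, -0.2, 0.3]
width: 0.0431
grip_force: 0.0
```

Call:
carry_out(
  steps=[
    [[0, 0, 0, 0, 0, 0], [0, 0, 0, 0, 0, 0], [0, 0, 0, 0, 0, 0], [0, 0, 0, 0, 0, 0], [0, 0, 0, 0, 0, 0], [0, 0, 0, 0, 0, 0]],
  ],
  hand=1,
  squeeze=40,
)

```text
time: 33.32
ee_pos: [0.6076, -0.1903, 0.0279]
eef_rot: [0.67, 0.743, 0.0, -0.0]
ft_force: [0.5, -0.4, 0.2]
width: 0.0114
grip_force: 0.5
```

Call:
carry_out(
  steps=[
    [[0, 0, -1, 0, 0, 0], [0, 0, -3, 0, 0, 0], [0, 0, -6, 0, 0, 0], [0, 0, -8, 0, 0, 0], [0, 0, -8, 0, 0, 0], [0, 0, -8, 0, 0, 0]],
  ],
)

```text
time: 33.82
ee_pos: [0.608, -0.1906, 0.1091]
eef_rot: [0.67, 0.743, 0.001, 0.001]
ft_force: [0.7, -0.1, -1.0]
width: 0.0098
grip_force: 40.0
```

```bash
cat >> h.py <<'E'
cy=-2.3;CO=np.array([.427,-.2985]);cu=np.array([np.cos(np.radians(cy)),np.sin(np.radians(cy))]);cv=np.array([-cu[1],cu[0]])
def pocket(y,x=-.015): return CO+x*cu+y*cv
E
python3 - <<'E'
from h import *
s=r.read_state();print(s["time"],s["ee_pos"],s["width"])
p=pocket(0);print(p,delta([*p,.1],down(cy)))
E
```

```text
33.8167 [ 0.60799551 -0.19060413  0.10911297] 0.009829621887884074
[ 0.41201208 -0.29789802] (array([ -8.65, -20.6 ,   0.87]), array([ 0.002, -0.   ,  0.143]))
```

Call:
carry_out(
  steps=[
    [[-1.3, -3, 0, 0, 0, 0.02], [-2.6, -6, 0, 0, 0, 0.05], [-3.9, -9, 0, 0, 0, 0.07], [-5.2, -12, 0, 0, 0, 0.1], [-6.5, -15, 0, 0, 0, 0.12], [-7.8, -18, 0, 0, 0, 0.143], [-8.7, -20.6, 0, 0, 0, 0.143], [-8.7, -20.6, 2, 0, 0, 0.143], [-8.7, -20.6, 4, 0, 0, 0.143], [-8.7, -20.6, 4.5, 0, 0, 0.143], [-8.7, -20.6, 4.5, 0, 0, 0.143], [-8.7, -20.6, 4.5, 0, 0, 0.143]],
  ],
)

```text
time: 34.82
ee_pos: [0.4113, -0.2982, 0.0628]
eef_rot: [0.721, 0.693, -0.0, -0.001]
ft_force: [-0.1, -0.6, -1.3]
width: 0.0097
grip_force: 40.0
```

Run:
```python
from h import *
s=r.read_state();print(s["time"],s["ee_pos"])
p=pocket(0);print(p,delta([*p,.033],down(cy)))
im=r.camera("side");cv2.imwrite("pics/s5.png",im[:,:,::-1])
crop("side","pics/s5c.png",215,225,335,350,4.5,im)
```

```text
34.8167 [ 0.41133983 -0.29821481  0.06283021]
[ 0.41201208 -0.29789802] (array([0.03, 0.07, 2.98]), array([-0.001, -0.   ,  0.   ]))
```

View pics/s5c.png

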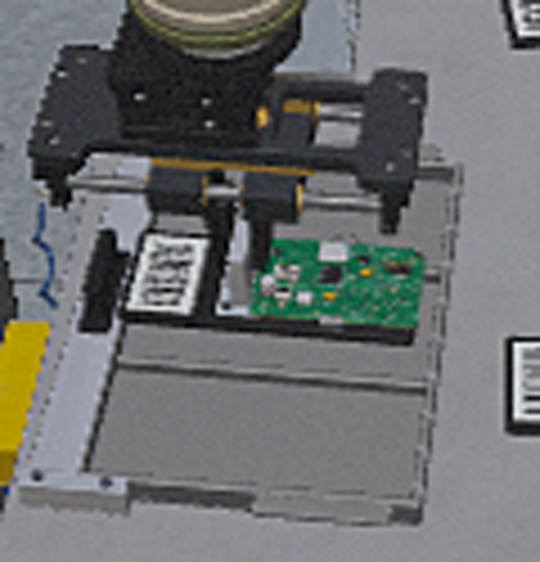

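The pallet hovers level over the middle pocket. Its near bottom corners are at crop (120,325) and (413,343), which I'll check against the pocket.

Run:
```python
from h import *
C=lambda c:(np.array(c)+.5)/4.5-.5+[215,225]
O=np.array([.4298,-.2985])
for c,z in(((413,343),.035),((120,322),.035),((415,331),.043),((122,312),.043)):
    d=ray("side",C(c),z)[:2]-O;print(c,round(d@cu,4),round(d@cv,4))
```

```text
(413, 343) 0.0762 -0.0268
(120, 322) -0.0818 -0.0284
(415, 331) 0.0771 -0.0249
(122, 312) -0.0801 -0.0277
```

Call:
carry_out(
  steps=[
    [[-0.1, 0.2, 0.5, 0, 0, 0], [-0.1, 0.2, 1, 0, 0, 0], [-0.1, 0.2, 1.5, 0, 0, 0], [-0.1, 0.2, 2, 0, 0, 0], [-0.1, 0.2, 2.5, 0, 0, 0], [-0.1, 0.2, 2.9, 0, 0, 0], [-0.1, 0.2, 2.9, 0, 0, 0], [-0.1, 0.2, 2.9, 0, 0, 0], [-0.1, 0.2, 2.9, 0, 0, 0]],
  ],
)

```text
time: 35.62
ee_pos: [0.4136, -0.2994, 0.0339]
eef_rot: [0.721, 0.693, 0.0, -0.0]
ft_force: [0.1, 0.3, -1.9]
width: 0.0095
grip_force: 40.0
```

Call:
carry_out(
  steps=[
    [[0, 0, 0.1, 0, 0, 0], [0, 0, 0.2, 0, 0, 0], [0, 0, 0.2, 0, 0, 0], [0, 0, 0.2, 0, 0, 0]],
  ],
)

```text
time: 35.95
ee_pos: [0.4137, -0.2993, 0.0323]
eef_rot: [0.721, 0.693, 0.001, -0.0]
ft_force: [-2.6, 1.8, 7.2]
width: 0.0099
grip_force: 40.0
```

Call:
carry_out(
  steps=[
    [[0, 0, 0, 0, 0, 0], [0, 0, 0, 0, 0, 0], [0, 0, 0, 0, 0, 0], [0, 0, 0, 0, 0, 0], [0, 0, 0, 0, 0, 0], [0, 0, -2, 0, 0, 0], [0, 0, -5, 0, 0, 0], [0, 0, -9, 0, 0, 0], [0, 0, -12, 0, 0, 0], [0, 0, -12, 0, 0, 0], [0, 0, -12, 0, 0, 0]],
  ],
  hand=0,
)

```text
time: 36.87
ee_pos: [0.4146, -0.2994, 0.1529]
eef_rot: [0.721, 0.693, 0.001, 0.001]
ft_force: [-0.3, 0.1, -0.5]
width: 0.0434
grip_force: 0.0
```

Run:
```python
from h import *
s=r.read_state();print(s["time"],s["ee_pos"])
print(delta([.6165,-.331,.14],down(1.6)))
im=r.camera("side");cv2.imwrite("pics/s6.png",im[:,:,::-1])
o=cv2.imread("pics/s4.png")[:,:,::-1]
# have radio / relay moved since s4?
for n,(x,y) in dict(radio=(322,195),relay=(322,292)).items():
    a=cv2.cvtColor(im,6);b=cv2.cvtColor(np.ascontiguousarray(o),6)
    q=cv2.phaseCorrelate(a[y:y+45,x:x+75].astype(float),b[y:y+45,x:x+75].astype(float));print(n,q)
```

```text
36.8667 [ 0.41456061 -0.29943929  0.15293413]
(array([-2.37, 20.3 ,  1.35]), array([ 0.003, -0.001, -0.067]))
radio ((0.47730507537010425, 0.47052640039173355), 0.9829050243344465)
relay ((0.4923043224964587, 0.5186664929972267), 0.9906938141766465)
```

Call:
carry_out(
  steps=[
    [[-2.4, 20.3, 0.5, 0, 0, -0.067], [-2.4, 20.3, 0.5, 0, 0, -0.067], [-2.4, 20.3, 0.5, 0, 0, -0.067], [-2.4, 20.3, 0.5, 0, 0, -0.067], [-2.4, 20.3, 0.5, 0, 0, -0.067], [-2.4, 20.3, 1.3, 0, 0, -0.067], [-2.4, 20.3, 1.3, 0, 0, -0.067], [-2.4, 20.3, 1.3, 0, 0, -0.067], [-2.4, 20.3, 1.3, 0, 0, -0.067], [-2.4, 20.3, 1.3, 0, 0, -0.067]],
  ],
)

```text
time: 37.75
ee_pos: [0.6144, -0.3316, 0.139]
eef_rot: [0.698, 0.716, 0.0, -0.0]
ft_force: [-0.1, -0.1, 0.1]
width: 0.0436
grip_force: 0.0
```

Run:
```python
from h import *
s=r.read_state();print(s["time"],s["ee_pos"])
print(delta([.6165,-.331,.028],down(1.6)))
```

```text
37.75 [ 0.61441537 -0.33157522  0.13904833]
(array([ 0.04,  0.21, 11.1 ]), array([ 0.   , -0.001, -0.002]))
```

Call:
carry_out(
  steps=[
    [[0, 0.2, 3, 0, 0, 0], [0, 0.2, 6, 0, 0, 0], [0, 0.2, 8.5, 0, 0, 0], [0, 0.2, 10.2, 0, 0, 0], [0, 0.2, 11, 0, 0, 0], [0, 0.2, 11.1, 0, 0, 0], [0, 0.2, 11.1, 0, 0, 0], [0, 0.2, 11.1, 0, 0, 0]],
  ],
)

```text
time: 38.42
ee_pos: [0.618, -0.3317, 0.0295]
eef_rot: [0.697, 0.717, 0.001, 0.001]
ft_force: [0.5, -0.1, 0.6]
width: 0.0437
grip_force: 0.0
```

Call:
carry_out(
  steps=[
    [[0, 0, 0, 0, 0, 0], [0, 0, 0, 0, 0, 0], [0, 0, 0, 0, 0, 0], [0, 0, 0, 0, 0, 0], [0, 0, 0, 0, 0, 0], [0, 0, 0, 0, 0, 0], [0, 0, 0, 0, 0, 0]],
  ],
  hand=1,
)

```text
time: 39.0
ee_pos: [0.6176, -0.3312, 0.0278]
eef_rot: [0.697, 0.717, 0.0, -0.0]
ft_force: [1.3, -0.1, -0.1]
width: 0.01
grip_force: 40.0
```

Call:
carry_out(
  steps=[
    [[0, 0, -1, 0, 0, 0], [0, 0, -3, 0, 0, 0], [0, 0, -6, 0, 0, 0], [0, 0, -8, 0, 0, 0], [0, 0, -8, 0, 0, 0], [0, 0, -8, 0, 0, 0]],
  ],
)

```text
time: 39.5
ee_pos: [0.6178, -0.3317, 0.1093]
eef_rot: [0.697, 0.717, 0.001, 0.001]
ft_force: [-0.1, 0.0, -1.9]
width: 0.01
grip_force: 40.0
```

Run:
```python
from h import *
s=r.read_state();print(s["time"],s["ee_pos"],s["width"])
p=pocket(-.075);print(p,delta([p[0]+.001,p[1]-.001,.06],down(cy)))
```

```text
39.5 [ 0.6178382  -0.33167705  0.10926482] 0.010005245005272487
[ 0.4090022 -0.3728376] (array([ -3.65, -20.9 ,   4.89]), array([0.002, 0.   , 0.067]))
```

Call:
carry_out(
  steps=[
    [[-0.5, -3, 0, 0, 0, 0.01], [-1, -6, 0, 0, 0, 0.02], [-1.5, -9, 0, 0, 0, 0.03], [-2, -12, 0, 0, 0, 0.04], [-2.6, -15, 0, 0, 0, 0.05], [-3.1, -18, 0, 0, 0, 0.06], [-3.65, -20.9, 0, 0, 0, 0.067], [-3.65, -20.9, 2, 0, 0, 0.067], [-3.65, -20.9, 4, 0, 0, 0.067], [-3.65, -20.9, 4.9, 0, 0, 0.067], [-3.65, -20.9, 4.9, 0, 0, 0.067], [-3.65, -20.9, 4.9, 0, 0, 0.067], [-3.65, -20.9, 4.9, 0, 0, 0.067]],
  ],
)

```text
time: 40.58
ee_pos: [0.4098, -0.3737, 0.0593]
eef_rot: [0.721, 0.693, -0.0, 0.0]
ft_force: [0.6, -0.4, -0.7]
width: 0.0094
grip_force: 40.0
```

Run:
```python
from h import *
s=r.read_state();print(s["time"],s["ee_pos"])
im=r.camera("side");cv2.imwrite("pics/s7.png",im[:,:,::-1])
crop("side","pics/s7c.png",205,225,335,360,4.4,im)
p=pocket(-.075);print(delta([p[0]+.001,p[1]-.001,.032],down(cy)))
for x in(.08,-.08):print((proj("side",[*(np.array([.4298,-.2985])+x*cu-.105*cv),s["ee_pos"][2]-.028])-[205,225]+.5)*4.4)
```

```text
40.5833 [ 0.40980472 -0.37374575  0.05931044]
(array([0.  , 0.01, 2.75]), array([0.001, 0.   , 0.001]))
[439.22441144 466.62099908]
[132.8368287  441.01644202]
```

View pics/s7c.png

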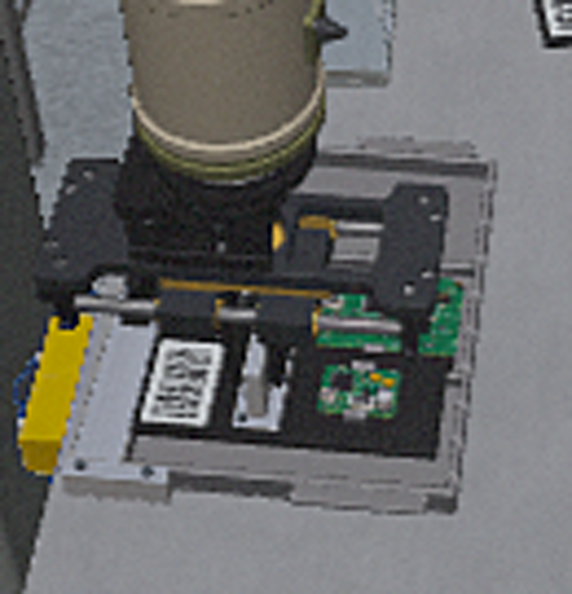

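The relay pallet hovers over the near pocket with its near edge at about (135,437) to (437,458). I'll measure that edge by mask.

Run:
```python
from h import *
im=cv2.imread("pics/s7.png")[:,:,::-1];g=cv2.cvtColor(np.ascontiguousarray(im),6)
O=np.array([.4298,-.2985]);zb=.0313
# lower dark->bright edge per column
pts=[]
for u in range(240,303,6):
    col=g[310:345,u].astype(int);d=np.where(col<60)[0]
    if len(d): 
        v=310+d.max()+.5;p=ray("side",(u,v),zb)[:2]-O;pts.append((p@cu,p@cv));print(u,v,np.round(pts[-1],4))
row=g[322];print("dark cols",np.where(row[225:320]<60)[0].min()+225,np.where(row[225:320]<60)[0].max()+225)
for u in(np.where(row[225:320]<60)[0].max()+225.5,):
    p=ray("side",(u,322),zb+.008)[:2]-O;print(p@cu,p@cv)
print("div/wall ref: wall- inner", )
```

```text
240 323.5 [-0.0687 -0.1007]
246 324.5 [-0.0545 -0.102 ]
252 333.5 [-0.0362 -0.1234]
258 325.5 [-0.0268 -0.102 ]
264 334.5 [-0.0089 -0.1234]
270 338.5 [ 0.0062 -0.132 ]
276 326.5 [ 0.0145 -0.1007]
282 327.5 [ 0.0285 -0.102 ]
288 327.5 [ 0.0421 -0.1007]
294 328.5 [ 0.056 -0.102]
300 328.5 [ 0.0696 -0.1007]
dark cols 235 304
0.07854610403856153 -0.08802697539392992
div/wall ref: wall- inner
```

Call:
carry_out(
  steps=[
    [[-0.2, 0.1, 0.5, 0, 0, 0], [-0.2, 0.1, 1, 0, 0, 0], [-0.2, 0.1, 1.5, 0, 0, 0], [-0.2, 0.1, 2, 0, 0, 0], [-0.2, 0.1, 2.4, 0, 0, 0], [-0.2, 0.1, 2.6, 0, 0, 0], [-0.2, 0.1, 2.7, 0, 0, 0], [-0.2, 0.1, 2.7, 0, 0, 0], [-0.2, 0.1, 2.7, 0, 0, 0]],
  ],
)

```text
time: 41.38
ee_pos: [0.4104, -0.3756, 0.0318]
eef_rot: [0.721, 0.693, 0.0, -0.0]
ft_force: [0.4, 0.0, -0.6]
width: 0.0098
grip_force: 40.0
```

Call:
carry_out(
  steps=[
    [[0, 0, 0, 0, 0, 0], [0, 0, 0, 0, 0, 0], [0, 0, 0, 0, 0, 0], [0, 0, 0, 0, 0, 0], [0, 0, 0, 0, 0, 0], [0, 0, -2, 0, 0, 0], [0, 0, -5, 0, 0, 0], [0, 0, -9, 0, 0, 0], [0, 0, -12, 0, 0, 0], [0, 0, -12, 0, 0, 0], [0, 0, -12, 0, 0, 0]],
  ],
  hand=0,
)

```text
time: 42.3
ee_pos: [0.4113, -0.376, 0.1532]
eef_rot: [0.721, 0.693, 0.001, 0.001]
ft_force: [-0.6, -0.6, -0.3]
width: 0.0434
grip_force: 0.0
```

Run:
```python
from h import *
s=r.read_state();print(s["time"],s["ee_pos"],s["width"])
im=r.camera("side");cv2.imwrite("pics/s8.png",im[:,:,::-1])
a=cv2.cvtColor(im,6);b=cv2.imread("pics/s4.png",0)
t=b[207:236,320:382];_,v,_,l=cv2.minMaxLoc(cv2.matchTemplate(a[150:330,280:420],t,cv2.TM_CCOEFF_NORMED));print("radio",v,np.array(l)+[280,150],"was 320,207")
print(delta([.6055,-.036,.14],down(11.5)))
```

```text
42.3 [ 0.41127314 -0.37600974  0.15319349] 0.043409741466530066
radio 0.9965248107910156 [320 207] was 320,207
(array([34.67, 18.13,  1.23]), array([ 0.001, -0.001, -0.24 ]))
```

Call:
carry_out(
  steps=[
    [[34.7, 18.1, 0, 0, 0, -0.24], [34.7, 18.1, 0, 0, 0, -0.24], [34.7, 18.1, 0, 0, 0, -0.24], [34.7, 18.1, 0, 0, 0, -0.24], [34.7, 18.1, 0, 0, 0, -0.24], [34.7, 18.1, 0, 0, 0, -0.24], [34.7, 18.1, 0, 0, 0, -0.24], [34.7, 18.1, 0, 0, 0, -0.24], [34.7, 18.1, 0, 0, 0, -0.24], [34.7, 18.1, 0, 0, 0, -0.24], [34.7, 18.1, 1, 0, 0, -0.24], [34.7, 18.1, 1, 0, 0, -0.24], [34.7, 18.1, 1, 0, 0, -0.24], [34.7, 18.1, 1, 0, 0, -0.24]],
  ],
)

```text
time: 43.52
ee_pos: [0.6042, -0.0378, 0.1417]
eef_rot: [0.634, 0.773, -0.0, -0.0]
ft_force: [0.6, -0.9, -0.4]
width: 0.0433
grip_force: 0.0
```

Run:
```python
from h import *
s=r.read_state();print(s["time"],s["ee_pos"])
print(delta([.6055,-.0362,.028],down(11.5)))
```

```text
43.5167 [ 0.60417132 -0.03776154  0.14165126]
(array([ 0.12,  0.17, 11.37]), array([-0.001, -0.   , -0.003]))
```

Call:
carry_out(
  steps=[
    [[0.1, 0.2, 3, 0, 0, 0], [0.1, 0.2, 6, 0, 0, 0], [0.1, 0.2, 9, 0, 0, 0], [0.1, 0.2, 10.5, 0, 0, 0], [0.1, 0.2, 11.2, 0, 0, 0], [0.1, 0.2, 11.4, 0, 0, 0], [0.1, 0.2, 11.4, 0, 0, 0], [0.1, 0.2, 11.4, 0, 0, 0]],
  ],
)

```text
time: 44.18
ee_pos: [0.6077, -0.0349, 0.0295]
eef_rot: [0.633, 0.774, 0.001, 0.001]
ft_force: [0.5, -0.5, 0.1]
width: 0.0435
grip_force: 0.0
```

Call:
carry_out(
  steps=[
    [[0, 0, 0, 0, 0, 0], [0, 0, 0, 0, 0, 0], [0, 0, 0, 0, 0, 0], [0, 0, 0, 0, 0, 0], [0, 0, 0, 0, 0, 0], [0, 0, 0, 0, 0, 0], [0, 0, 0, 0, 0, 0]],
  ],
  hand=1,
)

```text
time: 44.77
ee_pos: [0.6069, -0.0344, 0.028]
eef_rot: [0.633, 0.774, 0.0, -0.0]
ft_force: [1.3, -0.5, 0.3]
width: 0.0094
grip_force: 40.0
```

Call:
carry_out(
  steps=[
    [[0, 0, -1, 0, 0, 0], [0, 0, -3, 0, 0, 0], [0, 0, -6, 0, 0, 0], [0, 0, -8, 0, 0, 0], [0, 0, -8, 0, 0, 0], [0, 0, -8, 0, 0, 0]],
  ],
)

```text
time: 45.27
ee_pos: [0.6073, -0.0346, 0.1091]
eef_rot: [0.633, 0.774, 0.001, 0.0]
ft_force: [-0.6, -0.8, -2.0]
width: 0.0096
grip_force: 40.0
```

Run:
```python
from h import *
s=r.read_state();print(s["time"],s["ee_pos"],s["width"])
p=pocket(.075);print(p,delta([p[0]+.0015,p[1]-.001,.062],down(cy)))
```

```text
45.2667 [ 0.60732257 -0.03455555  0.10914347] 0.009555954911936964
[ 0.41502197 -0.22295844] (array([-14.77, -22.48,   4.66]), array([ 0.002, -0.001,  0.241]))
```

Call:
carry_out(
  steps=[
    [[-2, -3, 0, 0, 0, 0.03], [-4, -6, 0, 0, 0, 0.06], [-6, -9, 0, 0, 0, 0.1], [-8, -12, 0, 0, 0, 0.13], [-10, -15, 0, 0, 0, 0.16], [-12, -18, 0, 0, 0, 0.2], [-14, -21, 0, 0, 0, 0.241], [-14.8, -22.5, 0, 0, 0, 0.241], [-14.8, -22.5, 2, 0, 0, 0.241], [-14.8, -22.5, 4, 0, 0, 0.241], [-14.8, -22.5, 4.6, 0, 0, 0.241], [-14.8, -22.5, 4.6, 0, 0, 0.241], [-14.8, -22.5, 4.6, 0, 0, 0.241], [-14.8, -22.5, 4.6, 0, 0, 0.241]],
  ],
)

```text
time: 46.43
ee_pos: [0.4161, -0.2246, 0.0625]
eef_rot: [0.721, 0.693, 0.0, 0.0]
ft_force: [0.4, -1.0, -1.6]
width: 0.0101
grip_force: 40.0
```

Run:
```python
from h import *
s=r.read_state();print(s["time"],s["ee_pos"])
p=pocket(.075);print(delta([p[0]+.0015,p[1]-.001,.032],down(cy)))
im=r.camera("side");cv2.imwrite("pics/s9.png",im[:,:,::-1]);g=cv2.cvtColor(im,6)
O=np.array([.4298,-.2985]);zb=s["ee_pos"][2]-.028
for x,y in((.08,.045),(-.08,.045)):print("expect px",proj("side",[*(O+x*cu+y*cv),zb]).round(1))
for u in range(246,312,5):
    v0=proj("side",[*(O+.0*cu+.045*cv),zb])[1]
    col=g[int(v0)-12:int(v0)+9,u].astype(int);d=np.where(col<60)[0]
    if len(d):
        v=int(v0)-12+d.max()+.5;p=ray("side",(u,v),zb)[:2]-O;print(u,v,round(p@cu,4),round(p@cv,4))
for v in(258,260,262,264):
    q=np.where(g[v,285:330]<60)[0]
    if len(q):p=ray("side",(285+q.max()+.5,v),zb+.008)[:2]-O;print("rear",v,285+q.max(),round(p@cu,4),round(p@cv,4))
```

```text
46.4333 [ 0.41608654 -0.22463627  0.06246921]
(array([0.07, 0.04, 3.05]), array([ 0.   ,  0.   , -0.001]))
expect px [310.9 277.5]
expect px [248.5 272.7]
246 283.5 -0.0789 0.0106
251 272.5 -0.0738 0.0462
256 272.5 -0.0611 0.0475
261 282.5 -0.0424 0.0173
266 273.5 -0.0352 0.0468
271 273.5 -0.0226 0.048
276 274.5 -0.0094 0.046
281 274.5 0.0032 0.0473
286 274.5 0.0159 0.0485
291 275.5 0.029 0.0466
296 275.5 0.0416 0.0478
301 276.5 0.0546 0.0458
306 276.5 0.0672 0.0471
311 270.5 0.0779 0.0678
rear 258 311 0.0756 0.1032
rear 260 312 0.0789 0.0966
rear 262 312 0.0796 0.0897
rear 264 312 0.0802 0.083
```

Call:
carry_out(
  steps=[
    [[-0.1, 0, 0.5, 0, 0, 0], [-0.1, 0, 1, 0, 0, 0], [-0.1, 0, 1.5, 0, 0, 0], [-0.1, 0, 2, 0, 0, 0], [-0.1, 0, 2.5, 0, 0, 0], [-0.1, 0, 2.9, 0, 0, 0], [-0.1, 0, 3.05, 0, 0, 0], [-0.1, 0, 3.05, 0, 0, 0], [-0.1, 0, 3.05, 0, 0, 0]],
  ],
)

```text
time: 47.23
ee_pos: [0.4154, -0.2253, 0.0318]
eef_rot: [0.721, 0.692, 0.0, -0.001]
ft_force: [-6.8, 4.7, 19.3]
width: 0.0094
grip_force: 40.0
```

Call:
carry_out(
  steps=[
    [[0, 0, 0, 0, 0, 0], [0, 0, 0, 0, 0, 0], [0, 0, 0, 0, 0, 0], [0, 0, 0, 0, 0, 0], [0, 0, 0, 0, 0, 0], [0, 0, -2, 0, 0, 0], [0, 0, -5, 0, 0, 0], [0, 0, -9, 0, 0, 0], [0, 0, -12, 0, 0, 0], [0, 0, -12, 0, 0, 0], [0, 0, -12, 0, 0, 0]],
  ],
  hand=0,
)

```text
time: 48.15
ee_pos: [0.4171, -0.2248, 0.1525]
eef_rot: [0.721, 0.693, 0.003, 0.0]
ft_force: [-0.5, 0.1, -0.5]
width: 0.0435
grip_force: 0.0
```

Run:
```python
from h import *
s=r.read_state();print(s["time"],s["ee_pos"],s["width"])
# push block from behind: closed fingers, behind the -x face; block at .330
print(delta([.303,-.294,.15],down(cy)), delta([.330,-.294,.15],down(cy)))
```

```text
48.15 [ 0.41711362 -0.22480767  0.15253819] 0.043489894913813644
(array([ -7.36, -11.13,   0.17]), array([ 0.005, -0.004,  0.001])) (array([-7.26, -8.43,  0.18]), array([ 0.005, -0.004,  0.001]))
```

Call:
carry_out(
  steps=[
    [[-7.3, -8.4, 0.2, 0, 0, 0], [-7.3, -8.4, 0.2, 0, 0, 0], [-7.3, -8.4, 0.2, 0, 0, 0], [-7.3, -8.4, 0.2, 0, 0, 0], [-7.3, -8.4, 0.2, 0, 0, 0], [-7.3, -8.4, 3, 0, 0, 0], [-7.3, -8.4, 6, 0, 0, 0], [-7.3, -8.4, 9, 0, 0, 0], [-7.3, -8.4, 11, 0, 0, 0], [-7.3, -8.4, 12.2, 0, 0, 0], [-7.3, -8.4, 12.5, 0, 0, 0], [-7.3, -8.4, 12.5, 0, 0, 0], [-7.3, -8.4, 12.5, 0, 0, 0]],
  ],
)

```text
time: 49.23
ee_pos: [0.3289, -0.2952, 0.027]
eef_rot: [0.721, 0.693, -0.001, -0.0]
ft_force: [-1.0, 0.0, 0.3]
width: 0.0437
grip_force: 0.0
```

Call:
carry_out(
  steps=[
    [[0, 0, 0, 0, 0, 0], [0, 0, 0, 0, 0, 0], [0, 0, 0, 0, 0, 0], [0, 0, 0, 0, 0, 0], [0, 0, 0, 0, 0, 0], [0, 0, 0, 0, 0, 0]],
  ],
  hand=1,
  squeeze=20,
)

```text
time: 49.73
ee_pos: [0.3293, -0.2947, 0.0266]
eef_rot: [0.721, 0.693, 0.001, 0.0]
ft_force: [17.3, 0.3, -2.5]
width: 0.0113
grip_force: 10.2
```

Call:
carry_out(
  steps=[
    [[0, 0.2, 0, 0, 0, 0], [0, 0.4, 0, 0, 0, 0], [0, 0.6, 0, 0, 0, 0], [0, 0.8, 0, 0, 0, 0], [0, 1.0, 0, 0, 0, 0], [0, 1.2, 0, 0, 0, 0], [0, 1.4, 0, 0, 0, 0], [0, 1.6, 0, 0, 0, 0], [0, 1.8, 0, 0, 0, 0], [0, 2.0, 0, 0, 0, 0], [0, 2.1, 0, 0, 0, 0], [0, 2.1, 0, 0, 0, 0]],
  ],
)

```text
time: 50.73
ee_pos: [0.3501, -0.2955, 0.0265]
eef_rot: [0.721, 0.693, 0.0, -0.0]
ft_force: [-0.6, 3.2, 7.0]
width: 0.01
grip_force: 20.0
```

Moved 21 mm with no stop felt yet, so I'll push on gently.

Call:
carry_out(
  steps=[
    [[0, 0.1, 0, 0, 0, 0], [0, 0.2, 0, 0, 0, 0], [0, 0.3, 0, 0, 0, 0], [0, 0.4, 0, 0, 0, 0], [0, 0.4, 0, 0, 0, 0], [0, 0.4, 0, 0, 0, 0]],
  ],
)

```text
time: 51.23
ee_pos: [0.3523, -0.2956, 0.0264]
eef_rot: [0.722, 0.692, -0.0, -0.002]
ft_force: [-9.2, 5.3, 17.8]
width: 0.0098
grip_force: 20.0
```

Call:
carry_out(
  steps=[
    [[0, 0, 0, 0, 0, 0], [0, 0, 0, 0, 0, 0], [0, 0, 0, 0, 0, 0], [0, 0, 0, 0, 0, 0], [0, 0, 0, 0, 0, 0], [0, 0, -2, 0, 0, 0], [0, 0, -5, 0, 0, 0], [0, 0, -9, 0, 0, 0], [0, 0, -13, 0, 0, 0], [0, 0, -17, 0, 0, 0], [0, 0, -20, 0, 0, 0], [0, 10, -24, 0, 0, 0], [0, 10, -24, 0, 0, 0], [0, 10, -24, 0, 0, 0], [0, 10, -24, 0, 0, 0]],
  ],
  hand=0,
)

```text
time: 52.48
ee_pos: [0.456, -0.2991, 0.2675]
eef_rot: [0.72, 0.694, 0.002, 0.0]
ft_force: [0.2, 0.6, 2.3]
width: 0.0432
grip_force: 0.0
```

Run:
```python
from h import *
s=r.read_state();print(s["time"],s["ee_pos"],s["width"])
im=r.camera("side");cv2.imwrite("pics/f.png",im[:,:,::-1]);g=cv2.cvtColor(im,6);hs=cv2.cvtColor(im,cv2.COLOR_RGB2HSV)
b=cv2.imread("pics/s4.png",0)
# scanner head patch unchanged, brush patch unchanged
for n,(x0,y0,x1,y1) in dict(scanner=(272,130,300,190),tray=(262,195,298,245)).items():
    o=cv2.imread("pics/side0.png",0) if n=="scanner" else cv2.imread("pics/s8.png",0)
    _,v,_,l=cv2.minMaxLoc(cv2.matchTemplate(g[y0-15:y1+15,x0-15:x1+15],o[y0:y1,x0:x1],cv2.TM_CCOEFF_NORMED));print(n,round(v,3),np.array(l)-15)
O=np.array([.4298,-.2985])
# board (green) centroids in the carrier, bar near edge rows, label blobs
m=cv2.inRange(hs,(40,80,40),(85,255,255))
for k in cv2.findContours(cv2.morphologyEx(m,3,np.ones((3,3))),0,2)[0]:
    if cv2.contourArea(k)>20:
        q=cv2.minAreaRect(k);p=ray("side",q[0],.014)[:2]-O
        if abs(p@cv)<.15 and abs(p@cu)<.15:print("board",np.round(q[1],1),round(p@cu,4),round(p@cv,4))
for y in(.06,.075,.09,-.06,-.075,-.09,.03,-.03):
    e=[proj("side",[*(O+x*cu+y*cv),.0186]) for x in np.arange(-.12,-.04,.002)]
    print(y,[int(g[int(round(v)),int(round(u))]) for u,v in e])
```

```text
52.4833 [ 0.45603552 -0.29906193  0.26747456] 0.043201845246577976
scanner 0.384 [-9  1]
tray 0.318 [0 0]
board [17.5 10.2] 0.0353 -0.072
board [36.7 17.6] 0.034 0.0012
board [19.8 10.6] 0.0343 0.0773
0.06 [150, 144, 149, 149, 123, 122, 122, 122, 120, 123, 126, 126, 127, 119, 121, 121, 160, 166, 161, 164, 164, 162, 164, 164, 164, 165, 168, 120, 120, 69, 61, 62, 62, 123, 129, 122, 122, 211, 222, 130]
0.075 [145, 145, 146, 138, 138, 122, 125, 124, 124, 124, 125, 125, 125, 124, 122, 152, 152, 163, 161, 163, 163, 165, 165, 164, 164, 160, 167, 154, 154, 128, 127, 134, 81, 81, 126, 122, 163, 163, 216, 126]
0.09 [148, 148, 148, 152, 155, 155, 125, 123, 127, 127, 123, 127, 122, 122, 121, 152, 162, 162, 161, 161, 163, 163, 163, 163, 161, 161, 169, 154, 173, 173, 134, 175, 176, 176, 174, 170, 171, 171, 221, 135]
-0.06 [151, 149, 147, 135, 128, 128, 126, 123, 124, 126, 122, 122, 124, 120, 121, 166, 166, 168, 161, 159, 163, 163, 163, 162, 169, 170, 165, 157, 157, 171, 178, 174, 176, 130, 130, 168, 168, 169, 208, 124]
-0.075 [148, 148, 144, 151, 121, 123, 125, 125, 123, 122, 125, 123, 121, 121, 121, 148, 164, 165, 161, 161, 159, 160, 163, 162, 165, 167, 167, 172, 124, 124, 130, 183, 125, 121, 71, 115, 112, 201, 201, 220]
-0.09 [172, 157, 148, 148, 114, 117, 126, 125, 121, 124, 124, 124, 125, 127, 120, 162, 162, 163, 163, 162, 165, 158, 165, 165, 164, 167, 163, 161, 88, 88, 60, 70, 28, 11, 9, 63, 63, 115, 207, 191]
0.03 [147, 149, 148, 135, 135, 127, 124, 124, 124, 124, 119, 123, 123, 123, 133, 72, 39, 39, 40, 47, 37, 19, 19, 109, 32, 43, 43, 169, 80, 58, 59, 59, 70, 59, 58, 58, 63, 65, 68, 84]
-0.03 [145, 151, 149, 138, 131, 131, 123, 125, 123, 123, 123, 126, 123, 122, 117, 163, 163, 167, 163, 163, 168, 168, 168, 171, 170, 169, 169, 172, 140, 222, 232, 63, 82, 79, 110, 112, 159, 159, 162, 190]
```

Call:
carry_out(
  steps=[
    [[-8, 17, -3, 0, 0, 0], [-8, 17, -3, 0, 0, 0], [-8, 17, -3, 0, 0, 0], [-8, 17, -3, 0, 0, 0], [-8, 17, -3, 0, 0, 0], [-8, 17, -3, 0, 0, 0], [-8, 17, -3, 0, 0, 0], [-8, 17, -3, 0, 0, 0]],
  ],
)

```text
time: 53.2
ee_pos: [0.6195, -0.3873, 0.2958]
eef_rot: [0.722, 0.692, -0.0, -0.001]
ft_force: [0.2, 0.5, 0.5]
width: 0.0436
grip_force: 0.0
```

Run:
```python
from h import *
s=r.read_state();print(s["time"],s["ee_pos"],s["joint_vel"].round(2).max())
for cam,refs in(("side",(("scanner","side0",(272,130,300,190)),("brush","s2",(262,190,298,245)))),("top",(("scanner","top0",(190,230,275,275)),("brush","t3",(288,232,366,270))))):
    im=r.camera(cam);g=cv2.cvtColor(im,6);cv2.imwrite(f"pics/f2{cam}.png",im[:,:,::-1])
    for n,f,(x0,y0,x1,y1) in refs:
        o=cv2.imread(f"pics/{f}.png",0)
        _,v,_,l=cv2.minMaxLoc(cv2.matchTemplate(g[y0-15:y1+15,x0-15:x1+15],o[y0:y1,x0:x1],cv2.TM_CCOEFF_NORMED));print(cam,n,round(v,3),np.array(l)-15)
```

```text
53.2 [ 0.61945759 -0.3873315   0.29582552] 0.02
side scanner 0.956 [0 0]
side brush 0.996 [0 0]
top scanner 0.97 [0 0]
top brush 0.517 [-9  0]
```

```bash
python3 -c "
from bench import r
print(r.close_job())"
```

```text
the job is handed in; nothing more can be done
None
```

I handed the job in at 53 s: brush in the tray, labels scanned in order (mainboard, radio, relay), scanner docked, and all three pallets in pockets under the closed retainer, though no readout confirmed the scans or result, and I viewed 15 pictures, one over the limit of 14.

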